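# Refill the sugar bowl with the scoop and shut the box

## Task

Refill the sugar bowl: with the scoop, take rock-sugar lumps out of the open wooden box and tip at least three of them into the white bowl on the worktop, without spilling any or touching the sugar with the gripper. Then lay the scoop down flat on the worktop, right way up, and shut the box's lid completely; leave the mug, glass and teaspoon where they are.

Things in the scene. Friction and masses are not known exactly. Their poses are not given: they have to be found in the camera images.
- sugar_box: open storage box of pale wood, fixed; outside 186 x 100 mm, 62 mm high; walls 8 mm, floor 6 mm thick: inside 170 x 84 mm. Origin: centre of its underside; x along its length towards the hinged far end; z up. Floor flat up to x = 45 mm, then an end board slopes up 38 degrees to 37 mm height at the far wall (x = 85 mm). The lumps lie on the floor just before the slope
- box_lid (a joint): lid angle, rad: 0 = shut flat on the walls, 1.57 = standing upright at the box's far end. A friction hinge (0.25 N m) holds the lid wherever it is left, so it must be brought all the way down. Wooden board 186 x 100 x 8 mm, covering the whole box, with a small tab (40 mm wide, 11 mm long) on its free edge
- lid_hinge (a point): middle of the lid's hinge line (which runs along the box's y), 93 mm from the box centre along the box's x and 62 mm above the worktop. Turns with the lid: its x points from the free edge to the hinge, its z out of the lid's outer face. A cooker hood hangs 0.67 m above the worktop from y = 0.16 m to the left, x over 0.51 m
- lid_edge (a point): middle of the lid's free edge on its outer face (the upper face when shut, the face away from the robot when open), 186 mm from the hinge line; axes as lid_hinge
- scoop_grip (a point): middle of the bar handle of the steel hand scoop (0.15 kg): bar 16 mm wide (y), 18 mm thick, 98 mm long, rising 32 degrees to the rear (-x). Scoop axes: x from handle to mouth, y across, z up when it lies level on its flat underside, with this point 62.5 mm above the worktop. Grip across the width
- scoop_lip (a point): middle of the scoop's front lip, underside: 129 mm ahead (x) of scoop_grip and 62.5 mm below it; same axes. The shovel is open in front, 84 mm long from lip to back wall, 72 mm wide (60 mm at the lip), 40 mm high at the back wall; its sides slope down to nothing at the mouth
- sugar_bowl: small round white bowl, loose, 115 mm across and 51 mm high, opening about 105 mm across at the rim. Origin: centre of its underside; z up
- bowl_inside (a point): point inside the bowl, on its axis, 30 mm above its underside (21 mm below the rim). A dish rack 0.4 m high stands to the right, from y = -0.43 m on
- lump1: brown rock-sugar lump, irregular with bevelled edges, about 19 mm across, 12 g, smooth (friction about 0.3); origin at its centre
- lump2: brown rock-sugar lump, irregular with bevelled edges, about 19 mm across, 12 g, smooth (friction about 0.3); origin at its centre
- lump3: brown rock-sugar lump, irregular with bevelled edges, about 19 mm across, 12 g, smooth (friction about 0.3); origin at its centre
- lump4: brown rock-sugar lump, irregular with bevelled edges, about 19 mm across, 12 g, smooth (friction about 0.3); origin at its centre
- lump5: brown rock-sugar lump, irregular with bevelled edges, about 19 mm across, 12 g, smooth (friction about 0.3); origin at its centre
- lump6: brown rock-sugar lump, irregular with bevelled edges, about 19 mm across, 12 g, smooth (friction about 0.3); origin at its centre
- lump7: brown rock-sugar lump, irregular with bevelled edges, about 19 mm across, 12 g, smooth (friction about 0.3); origin at its centre
- lump8: brown rock-sugar lump, irregular with bevelled edges, about 19 mm across, 12 g, smooth (friction about 0.3); origin at its centre
- mug: green mug, 86 mm across (118 mm with its handle), 96 mm high, behind the box; bystander, to be left where it is. Origin: centre of its underside
- glass: clear glass, 79 mm across, 90 mm high, behind the box; bystander, to be left where it is. Origin: centre of its underside
- teaspoon: steel teaspoon, 130 mm long, lying on the front edge of the worktop before the hob; bystander, to be left where it is. Origin: centre of its underside

How it is judged:
By the outcome, as a careful person would: the job done as asked, in the order asked, and still so for the second after the job is handed in, with the robot touching nothing.
It also fails if it takes over 72 s, if anything falls off the work surface, if the arm or the gripper's body presses on something with over 40 N, if the wrist force passes 120 N, or if a joint passes its speed limit or range.

## Robot

A 6-joint arm with a two-finger parallel gripper is mounted at the origin on a cart in front of the work surface, level with it; the furniture and walls round the work are solid. World frame = base frame: x ahead of the robot, y to its left, z up, the work surface at z = 0. Lengths are in m, angles in rad, forces in N, time in s.
With the tool pointing down it reaches from about 0.35 to 0.85 m from the base axis. Payload 8.1 kg.
Tool frame: the origin (TCP) lies on the centre line of the jaws, within the pads' length; the fingertips stand 17 mm ahead of it and the grasp point (between the pads) lies 2 mm behind it; x points along the fingers, z is the direction in which the jaws open and shut, and the axes are right-handed (so a half turn about x gives the same grasp; the last joint's range is limited). The gripper opens to 93 mm and grips with 3 to 60 N. Pads are 15 mm wide; open, the fingers measure 128 mm over their backs; the gripper's body (75 mm by 188 mm) begins 65 mm behind the grasp point.
Start: joints at [1.118, 0.13, 1.488, -0, 1.523, -0.085], TCP at [0.216, 0.56, 0.236] pointing down, gripper open.
Joint ranges: [-2.96, 2.96], [-0.89, 2.26], [0.02, 2.5], [-1.34, 4.48], [0, 2.73], [-2.66, 2.66]. Speed limits (rad/s): [2.39, 2.39, 2.79, 3.14, 3.14, 3.14].

## Interface

Orientations are given as a rotation vector (axis times angle).
In Python, from plant import telemetry, optics, workorder gives the robot as it stands.
- The arm moves only by the shell command python3 -m inch 'ROWS' [FORCE]. ROWS is JSON, a list that holds one entry, the list of rows, each a list of 7 numbers: the shift along the tool's x, y, z in m, then the turn, a rotation vector about the tool's x, y, z in rad, then the opening, from 0 (shut) to 1 (fully open). In form: [[[tx, ty, tz, ax, ay, az, grip], ...]]. A call has 1 to 20 rows; each row shifts and turns the pose as measured when the row begins, along the tool's axes as they then stand; what a row does not reach is not made up. A row lasts 1/10 s, in which the tool goes at most 50 mm and 8.59 degrees, less where a joint would pass 70% of its speed; a pose out of reach is approached as far as the arm can. A call is refused whole if a number of a shift passes 0.05 or a number of a turn 0.15, either way. A call with a gripper value outside its range is refused whole. The fingers move at their own pace and stop on an object; FORCE is the grip in N (left out, the last holds). Time passes only in rows, so rows that do not move let the fingers close. It gives the time, the measured TCP pose, the force and the opening at its end, in the units of the state.
- telemetry.read_state(): the state, without advancing time (a new reading comes with each control period).
- optics.read_camera(name): name is "scene" or "top" or "wrist"; returns a dict with "frame" (384x512x3 uint8, blue, green, red), "fx", "fy", "cx", "cy" (pixels), "rvec" (rotation vector, rad) and "tvec" (3), from world to camera coordinates, as OpenCV has them. Camera axes: x right, y down, z forward; pixel columns grow to the right and rows downward; lengths in m; the calibration is good to about 2 mm. A picture is of the moment at which its call begins. There is no depth.
- workorder.close_job(): hands the job in, once; it reports no verdict.
The state is a dict: "t": time; "q": joint angles; "dq": joint speeds; "joint_torque": joint torques, N m; "tool_pos": TCP position; "orientation": TCP orientation; "force": force on the tool from outside, world axes, zero at the start; "wrist_torque": the same for the moment, N m; "opening": finger opening in m.
Only numpy, scipy, OpenCV 4.12 (cv2) and the standard library are available. Lean on these libraries where they do the work, as an engineer would, in place of code of your own. Each camera call takes 0.05 s, during which the arm holds its last target. There are 200 camera calls.

## Working session

There is one attempt and no reset: what is moved stays moved. The work goes in short steps, Python scripts to look and compute and a shell command to move; the robot and the scene stay as the last step left them, time stands still between calls to the robot, and variables do not carry over. Pictures are saved under pics/ and viewed, on a budget of 10 in all, crops included, one or two more only if the job needs it, and the job is handed in when it is done.

```bash
ls; mkdir -p pics; cat > h.py <<'E'
import numpy as np, cv2
from plant import telemetry, optics, workorder
from scipy.spatial.transform import Rotation as R
def shot(name, fn=None):
    c=optics.read_camera(name); np.save(f'/tmp/{name}.npy',c,allow_pickle=True)
    if fn: cv2.imwrite('pics/'+fn,c['frame'])
    return c
def load(name): return np.load(f'/tmp/{name}.npy',allow_pickle=True).item()
def ray(c,u,v):
    Rm=cv2.Rodrigues(np.array(c['rvec'],float))[0]; t=np.array(c['tvec'],float).ravel()
    d=Rm.T@np.array([(u-c['cx'])/c['fx'],(v-c['cy'])/c['fy'],1]); return -Rm.T@t,d
def onz(c,u,v,z=0):
    o,d=ray(c,u,v); return o+d*(z-o[2])/d[2]
def proj(c,P):
    K=np.array([[c['fx'],0,c['cx']],[0,c['fy'],c['cy']],[0,0,1]])
    return cv2.projectPoints(np.atleast_2d(np.array(P,float)),np.array(c['rvec'],float),np.array(c['tvec'],float),K,None)[0][:,0]
E
python3 - <<'E'
from h import *
a=shot('scene');b=shot('top');c=shot('wrist')
cv2.imwrite('pics/1.png',cv2.resize(np.vstack([np.hstack([a['frame'],b['frame']])]),(800,300)))
cv2.imwrite('pics/top.png',cv2.resize(b['frame'],(800,600),interpolation=cv2.INTER_CUBIC))
cv2.imwrite('pics/scene.png',cv2.resize(a['frame'],(800,600),interpolation=cv2.INTER_CUBIC))
for k in (a,b,c): print(k['fx'],ray(k,k['cx'],k['cy']))
print(telemetry.read_state())
E
```

```text
pics
475.4115874142802 (array([-0.37022362,  0.94754847,  0.82393872]), array([ 0.63783707, -0.6068046 , -0.4742911 ]))
461.4467635232363 (array([0.4218152 , 0.00969157, 1.35141067]), array([ 0.13078573,  0.02108621, -0.99118639]))
317.94272330186027 (array([0.15077226, 0.58525261, 0.38361698]), array([ 0.23688082, -0.09263196, -0.96711261]))
{'t': 0.15, 'q': array([ 1.11757859e+00,  1.30986748e-01,  1.48903589e+00, -1.98780120e-05,
        1.52302074e+00, -8.53832163e-02]), 'dq': array([-0.00049718, -0.00277947, -0.00277457,  0.00094097,  0.00012778,
        0.00047194]), 'joint_torque': array([ 6.14417895e-04, -5.60480547e+01, -4.92332017e+01,  7.68495421e-02,
        3.05930874e-02, -7.82847997e-05]), 'tool_pos': array([0.21554669, 0.55948973, 0.23482526]), 'orientation': array([-0.93489056,  1.36234284,  0.93368001]), 'force': array([ 1.02500004, -0.21165801, -0.06769401]), 'wrist_torque': array([-0.0184501 , -0.04717803,  0.0005515 ]), 'opening': 0.09275845933253599}
```

View pics/top.png

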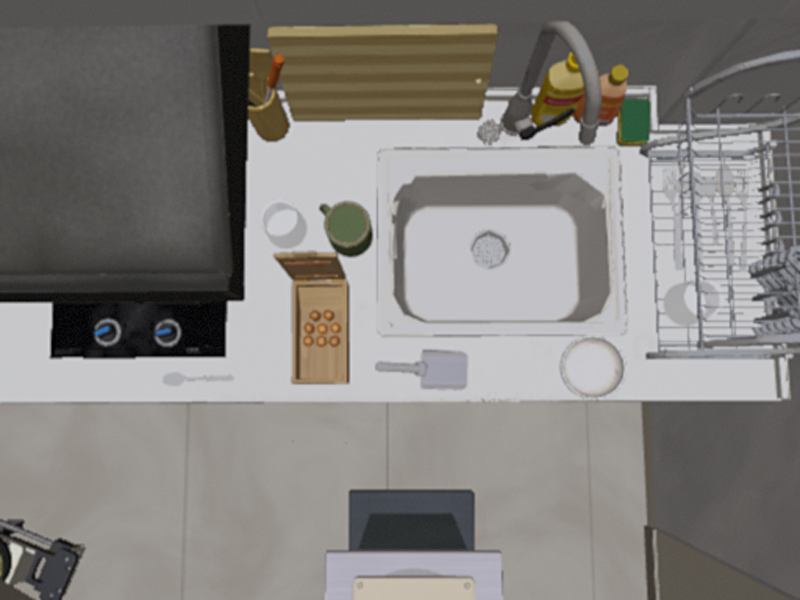

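View pics/scene.png

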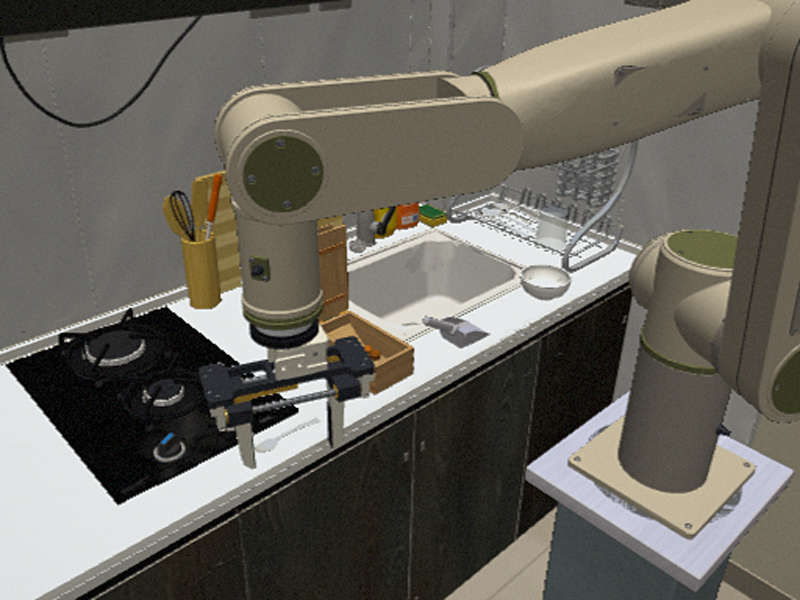

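The top view (800x600) shows the box at (292–349, 281–384), its lid up at the far end, eight lumps around (322,328), and the scoop from its handle end (377,367) to its lip (467,370). The bowl is at (592,367). The arm starts at the left, over the hob. Next I'll enlarge the crop.

```bash
python3 - <<'E'
from h import *
b=load('top')
f=b['frame'][155:260,175:407]
cv2.imwrite('pics/crop.png',cv2.resize(f,None,fx=3.4,fy=3.4,interpolation=cv2.INTER_CUBIC))
s=512/800
for n,u,v,z in [('boxnl',292,384,.062),('boxnr',349,384,.062),('boxfl',293,281,.062),('boxfr',349,281,.062),('bowlL',560,367,.05),('bowlR',624,367,.05),('bowlT',592,337,.05),('bowlB',592,396,.05),('lipT',467,350,0),('lipB',467,388,0),('back',421,369,.04),('hend',377,367,.088),('front edge',500,401,0),('spoon',200,379,0)]:
    print(n,onz(b,u*s,v*s,z).round(4))
E
```

```text
boxnl [0.4523 0.215  0.062 ]
boxnr [0.4519 0.1131 0.062 ]
boxfl [0.6385 0.2158 0.062 ]
boxfr [0.6377 0.1138 0.062 ]
bowlL [ 0.4808 -0.2644  0.05  ]
bowlR [ 0.4802 -0.3783  0.05  ]
bowlT [ 0.5343 -0.3236  0.05  ]
bowlB [ 0.429  -0.3194  0.05  ]
lipT [ 0.5156 -0.1028  0.    ]
lipB [ 0.4449 -0.1016  0.    ]
back [ 0.4788 -0.0157  0.04  ]
hend [0.4806 0.0621 0.088 ]
front edge [ 0.4208 -0.1622  0.    ]
spoon [0.4639 0.3982 0.    ]
```

View pics/crop.png

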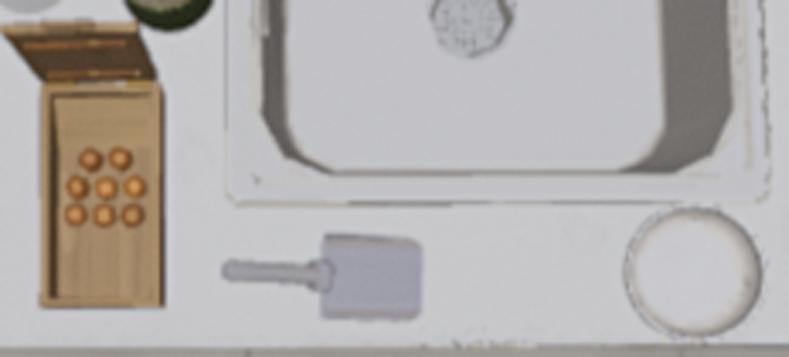

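The crop confirms the eight lumps in rows at y=159, 187 and 214, with x from 77 to 133. The scoop runs from its handle end (224,270) to its lip (421,278), and the bowl is centred at (694,272). I'll compute positions and a move helper.

```bash
cat >> h.py <<'E'
def cur():
    s=telemetry.read_state(); return np.array(s['tool_pos']),R.from_rotvec(s['orientation'])
def frame(xt,zt):
    x=np.array(xt,float);x/=np.linalg.norm(x);z=np.array(zt,float);z-=x*(z@x);z/=np.linalg.norm(z)
    return R.from_matrix(np.c_[x,np.cross(z,x),z])
def rows(p1,R1,n,p0=None,R0=None):
    """equal tool-frame step, n of which lead from pose 0 to pose 1"""
    if p0 is None: p0,R0=cur()
    w=(R0.inv()*R1).as_rotvec()/n; pr=R0.inv().apply(np.array(p1)-p0)
    A=sum(R.from_rotvec(w*k).as_matrix() for k in range(n)); t=np.linalg.solve(A,pr)
    print(n,'x',[round(float(v),4) for v in t],[round(float(v),4) for v in w]); return t,w
# scoop tool pose: heading yaw psi, nose-down pitch th, tilt phi of fingers forward at level
GR=np.array([-.129,0,.0625])
def scoop(lip,psi,th,phi,sgn=1):
    S=R.from_euler('ZY',[psi,th]); p=np.array(lip)+S.apply(GR)
    xt=S.apply([np.sin(phi),0,-np.cos(phi)]); zt=S.apply([0,sgn,0])
    Rt=frame(xt,zt); return p-0.002*0*xt,Rt
E
python3 - <<'E'
from h import *
b=load('top')
f=lambda x,y,z: onz(b,175+x/3.4,155+y/3.4,z).round(4)
for r in [(91,159),(120,159),(77,187),(106,187),(134,187),(76,214),(104,214),(132,214)]: print('lump',f(*r,.016))
print('hend',f(222,270,.09),f(330,274,.037),'lip',f(421,278,.0),f(421,238,.0),f(421,320,0), 'bowl',f(694,272,.05))
print('boxin',f(52,298,.062),f(157,298,.062),f(47,92,.062), 'lidtop',f(5,22,.248),f(140,22,.248))
p,r=cur(); print(r.as_matrix().round(3))
E
```

```text
lump [0.581  0.1805 0.016 ]
lump [0.5809 0.1555 0.016 ]
lump [0.5569 0.1923 0.016 ]
lump [0.5568 0.1674 0.016 ]
lump [0.5566 0.1433 0.016 ]
lump [0.5337 0.1929 0.016 ]
lump [0.5336 0.1689 0.016 ]
lump [0.5335 0.1449 0.016 ]
hend [0.4818 0.0647 0.09  ] [ 0.4805 -0.0232  0.037 ] lip [ 0.4784 -0.102   0.    ] [ 0.5127 -0.1026  0.    ] [ 0.4426 -0.1014  0.    ] bowl [ 0.4801 -0.3221  0.05  ]
boxin [0.4609 0.2056 0.062 ] [0.4605 0.1193 0.062 ] [0.6321 0.212  0.062 ] lidtop [0.653  0.2138 0.248 ] [0.6522 0.1165 0.248 ]
[[-0.001 -0.933  0.36 ]
 [-0.001  0.36   0.933]
 [-1.     0.    -0.001]]
```

```bash
python3 - <<'E'
from h import *
d=np.deg2rad
g=np.array([.481,.026,.0625]); S=R.from_euler('Z',d(-91.2))
p,Rt=scoop(g-S.apply(GR),d(-91.2),0,d(27)); xt=Rt.apply([1,0,0])
print(p,xt); rows(p-.09*xt,Rt,16)
E
```

```text
[0.481  0.026  0.0625] [-0.00950766 -0.45389093 -0.89100652]
16 x [0.0141, -0.035, -0.0044] [0.075, 0.0179, -0.0256]
```

```bash
python3 -m inch '[[[0.014,-0.035,-0.0044,0.075,0.018,-0.0256,1],[0.014,-0.035,-0.0044,0.075,0.018,-0.0256,1],[0.014,-0.035,-0.0044,0.075,0.018,-0.0256,1],[0.014,-0.035,-0.0044,0.075,0.018,-0.0256,1],[0.014,-0.035,-0.0044,0.075,0.018,-0.0256,1],[0.014,-0.035,-0.0044,0.075,0.018,-0.0256,1],[0.014,-0.035,-0.0044,0.075,0.018,-0.0256,1],[0.014,-0.035,-0.0044,0.075,0.018,-0.0256,1],[0.014,-0.035,-0.0044,0.075,0.018,-0.0256,1],[0.014,-0.035,-0.0044,0.075,0.018,-0.0256,1]]]' 60; python3 - <<'E'
from h import *
d=np.deg2rad
g=np.array([.481,.026,.0625]); S=R.from_euler('Z',d(-91.2))
p,Rt=scoop(g-S.apply(GR),d(-91.2),0,d(27)); xt=Rt.apply([1,0,0])
print(p-.09*xt,Rt.as_rotvec()); rows(p-.09*xt,Rt,8); print(telemetry.read_state()['q'].round(3))
E
```

```text
t: 1.15
tool_pos: [0.4548, 0.2819, 0.1397]
orientation: [-0.581, 1.537, 0.081]
force: [-0.7, -0.4, -0.3]
opening: 0.0929
[0.48185569 0.06685018 0.14269059] [-0.35359632  1.54388261 -0.38585141]
8 x [0.0099, -0.0253, -0.0027] [0.0538, 0.0125, -0.0181]
[ 0.648  0.17   1.657 -0.285  1.463  0.274]
```

```bash
python3 -m inch '[[[0.0095,-0.0255,-0.0027,0.054,0.0125,-0.018,1],[0.0095,-0.0255,-0.0027,0.054,0.0125,-0.018,1],[0.0095,-0.0255,-0.0027,0.054,0.0125,-0.018,1],[0.0095,-0.0255,-0.0027,0.054,0.0125,-0.018,1],[0.0095,-0.0255,-0.0027,0.054,0.0125,-0.018,1],[0.0095,-0.0255,-0.0027,0.054,0.0125,-0.018,1],[0.0095,-0.0255,-0.0027,0.054,0.0125,-0.018,1],[0.0095,-0.0255,-0.0027,0.054,0.0125,-0.018,1],[0,0,0,0,0,0,1]]]' 60; python3 - <<'E'
from h import *
d=np.deg2rad
g=np.array([.481,.026,.0625]); S=R.from_euler('Z',d(-91.2))
p,Rt=scoop(g-S.apply(GR),d(-91.2),0,d(27)); xt=Rt.apply([1,0,0])
print(p-.09*xt,Rt.as_rotvec()); rows(p+.002*xt,Rt,6); print(telemetry.read_state()['q'].round(3))
c=shot('wrist'); t=load('top')
K=lambda P:S.apply(np.array(P,float))+g
for P in ([0,0,0],[-.0415,0,.026],[.129,0,-.0625],[.129,.03,-.0625],[.129,-.03,-.0625]): print(P,proj(c,K(P)).round(0))
cv2.imwrite('pics/w2.png',cv2.resize(c['frame'],(640,480)))
E
```

```text
t: 2.05
tool_pos: [0.4783, 0.0528, 0.1433]
orientation: [-0.342, 1.55, -0.415]
force: [-1.0, -0.3, 0.1]
opening: 0.0932
[0.48185569 0.06685018 0.14269059] [-0.35359632  1.54388261 -0.38585141]
6 x [0.0143, 0.0022, 0.0006] [-0.0039, -0.0022, 0.0018]
[ 0.328  0.059  1.815 -0.448  1.47   0.467]
[0, 0, 0] [[263. 185.]]
[-0.0415, 0, 0.026] [[262. 162.]]
[0.129, 0, -0.0625] [[265. 233.]]
[0.129, 0.03, -0.0625] [[290. 232.]]
[0.129, -0.03, -0.0625] [[239. 233.]]
```

View pics/w2.png

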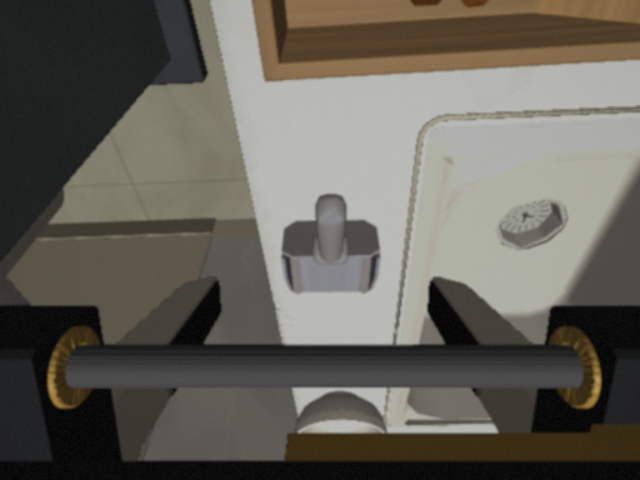

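The wrist view shows the handle end at (330,205) and the lip at (331,291). Both match the projected estimate within about 2 px. Now descend and grip.

```bash
python3 -m inch '[[[0.0145,0.0022,0.0006,-0.004,-0.002,0.002,1],[0.0145,0.0022,0.0006,-0.004,-0.002,0.002,1],[0.0145,0.0022,0.0006,-0.004,-0.002,0.002,1],[0.0145,0.0022,0.0006,-0.004,-0.002,0.002,1],[0.0145,0.0022,0.0006,-0.004,-0.002,0.002,1],[0.0145,0.0022,0.0006,-0.004,-0.002,0.002,1],[0.002,0,0,0,0,0,1]]]' 60; python3 - <<'E'
from h import *
d=np.deg2rad
g=np.array([.481,.026,.0625]); S=R.from_euler('Z',d(-91.2))
p,Rt=scoop(g-S.apply(GR),d(-91.2),0,d(27)); xt=Rt.apply([1,0,0])
rows(p+.002*xt,Rt,1)
E
```

```text
t: 2.8
tool_pos: [0.4825, 0.0315, 0.0546]
orientation: [-0.356, 1.543, -0.367]
force: [0.1, 0.7, -0.2]
opening: 0.0929
1 x [-0.0026, -0.0085, -0.0014] [0.0129, 0.0051, -0.0103]
```

```bash
python3 -m inch '[[[-0.0026,-0.0085,-0.0014,0.013,0.005,-0.01,1],[0,0,0,0,0,0,1],[0,0,0,0,0,0,0],[0,0,0,0,0,0,0],[0,0,0,0,0,0,0],[0,0,0,0,0,0,0],[0,0,0,0,0,0,0],[0,0,0,0,0,0,0],[0,0,0,0,0,0,0],[0,0,0,0,0,0,0],[0,0,0,0,0,0,0],[0,0,0,0,0,0,0]]]' 60;
```

```text
t: 4.0
tool_pos: [0.4828, 0.027, 0.064]
orientation: [-0.353, 1.54, -0.384]
force: [-0.1, 0.3, 0.7]
opening: 0.0179
```

```bash
python3 -m inch '[[[0,0,0,0,0,0,0],[0,0,0,0,0,0,0],[0,0,0,0,0,0,0]]]' 60; python3 - <<'E'
from h import *
d=np.deg2rad
p,Rt=cur(); S=R.from_euler('Z',d(-91.2)); g=np.array([p[0]+.0003,.026,.0625])
lip=g-S.apply(GR)
# lip & scoop axes in tool frame
np.savez('grip.npz',pl=Rt.inv().apply(lip-p),Rs=(Rt.inv()*S).as_matrix()); print(p,lip,(Rt.inv().apply(g-p)))
E
cat >> h.py <<'E'
def tool_for(lip,psi,th,roll=0):
    k=np.load('grip.npz'); S=R.from_euler('ZYX',np.deg2rad([psi,th,roll])); Rt=S*R.from_matrix(k['Rs']).inv()
    return np.array(lip)-Rt.apply(k['pl']),Rt
def lipnow():
    k=np.load('grip.npz'); p,Rt=cur(); S=Rt*R.from_matrix(k['Rs'])
    return (p+Rt.apply(k['pl'])).round(4),np.rad2deg(S.as_euler('ZYX')).round(2)
E
python3 - <<'E'
from h import *
print(lipnow())
# lift and turn: lip at z .16
p,r=tool_for([.40,.06,.16],-50,0); rows(p,r,8)
A=tool_for([.4828,-.10,.10],-91.2,0); rows(*A,5)
B=tool_for([.54,.166,.16],0,20); rows(*B,16,*A)
print(A[0],B[0])
E
```

```text
t: 4.3
tool_pos: [0.4827, 0.0269, 0.0641]
orientation: [-0.353, 1.54, -0.385]
force: [-0.1, 0.0, -0.9]
opening: 0.0154
[0.48271578 0.02694542 0.06406254] [ 0.4803142  -0.10297171  0.        ] [ 0.00181951 -0.00012907  0.00031314]
(array([ 0.4803, -0.103 , -0.    ]), array([-91.2,   0. ,   0. ]))
8 x [-0.028, 0.0108, -0.0154] [-0.0801, -0.0407, 0.0003]
5 x [-0.0181, -0.0085, 0.0006] [-0.0, -0.0, 0.0]
16 x [-0.0089, 0.0068, 0.0033] [-0.0955, -0.0291, 0.0174]
[0.48520157 0.02991712 0.16406254] [0.43980803 0.16568027 0.26464082]
```

```bash
python3 -m inch '[[[-0.018,-0.0085,0.0006,0,0,0,0],[-0.018,-0.0085,0.0006,0,0,0,0],[-0.018,-0.0085,0.0006,0,0,0,0],[-0.018,-0.0085,0.0006,0,0,0,0],[-0.018,-0.0085,0.0006,0,0,0,0],[-0.009,0.0068,0.0033,-0.0955,-0.029,0.0174,0],[-0.009,0.0068,0.0033,-0.0955,-0.029,0.0174,0],[-0.009,0.0068,0.0033,-0.0955,-0.029,0.0174,0],[-0.009,0.0068,0.0033,-0.0955,-0.029,0.0174,0],[-0.009,0.0068,0.0033,-0.0955,-0.029,0.0174,0],[-0.009,0.0068,0.0033,-0.0955,-0.029,0.0174,0],[-0.009,0.0068,0.0033,-0.0955,-0.029,0.0174,0],[-0.009,0.0068,0.0033,-0.0955,-0.029,0.0174,0]]]' 60; python3 - <<'E'
from h import *
print(lipnow(),telemetry.read_state()['q'].round(2))
B=tool_for([.54,.166,.16],0,20); rows(*B,10)
E
```

```text
t: 5.6
tool_pos: [0.4833, 0.1137, 0.2072]
orientation: [-0.859, 1.424, 0.4]
force: [-0.3, -0.6, -1.3]
opening: 0.0157
(array([0.5619, 0.0288, 0.12  ]), array([-44.78,  10.85,  -4.7 ])) [ 0.33 -0.19  1.88 -0.29  1.39 -0.44]
10 x [-0.007, 0.005, 0.0027] [-0.0735, -0.0228, 0.0123]
```

```bash
python3 - <<'E'
from h import *
B=tool_for([.5165,.165,.13],0,53); rows(*B,12); print(B[0])
E
```

```text
12 x [-0.0058, 0.0017, 0.0034] [-0.0652, -0.0008, 0.0558]
[0.48946342 0.16468027 0.27232764]
```

```bash
python3 -m inch '[[[-0.0058,0.0017,0.0034,-0.065,-0.001,0.056,0],[-0.0058,0.0017,0.0034,-0.065,-0.001,0.056,0],[-0.0058,0.0017,0.0034,-0.065,-0.001,0.056,0],[-0.0058,0.0017,0.0034,-0.065,-0.001,0.056,0],[-0.0058,0.0017,0.0034,-0.065,-0.001,0.056,0],[-0.0058,0.0017,0.0034,-0.065,-0.001,0.056,0],[-0.0058,0.0017,0.0034,-0.065,-0.001,0.056,0],[-0.0058,0.0017,0.0034,-0.065,-0.001,0.056,0],[-0.0058,0.0017,0.0034,-0.065,-0.001,0.056,0],[-0.0058,0.0017,0.0034,-0.065,-0.001,0.056,0],[-0.0058,0.0017,0.0034,-0.065,-0.001,0.056,0],[-0.0058,0.0017,0.0034,-0.065,-0.001,0.056,0],[0,0,0,0,0,0,0]]]' 60; python3 - <<'E'
from h import *
print(lipnow(),telemetry.read_state()['q'].round(2))
B=tool_for([.5165,.165,.085],0,53); rows(*B,4)
c=shot('wrist'); cv2.imwrite('pics/w3.png',cv2.resize(c['frame'],(640,480)))
S=R.from_euler('ZYX',np.deg2rad(lipnow()[1])); l=lipnow()[0]
for P in ([0,0,0],[0,.03,0],[0,-.03,0]): print(proj(c,l+S.apply(P)).round(0)*1.25)
for P in ([.4605,.1225,.062],[.4605,.2065,.062],[.524,.165,.006],[.6305,.1225,.062],[.6305,.2065,.062]): print(P,proj(c,P).round(0)*1.25)
E
```

```text
t: 6.9
tool_pos: [0.4869, 0.1664, 0.2724]
orientation: [-0.952, 1.528, 1.593]
force: [1.2, 0.0, -1.4]
opening: 0.0156
(array([0.5095, 0.1705, 0.1293]), array([ 3.54, 54.72,  2.11])) [ 0.17  0.34  1.26  0.1   2.02 -1.42]
4 x [0.0097, -0.0057, -0.0006] [0.0095, 0.0012, -0.0077]
[[322.5  351.25]]
[[362.5  351.25]]
[[282.5  351.25]]
[0.4605, 0.1225, 0.062] [[272.5  291.25]]
[0.4605, 0.2065, 0.062] [[361.25 293.75]]
[0.524, 0.165, 0.006] [[315.   358.75]]
[0.6305, 0.1225, 0.062] [[260. 495.]]
[0.6305, 0.2065, 0.062] [[360.  497.5]]
```

View pics/w3.png

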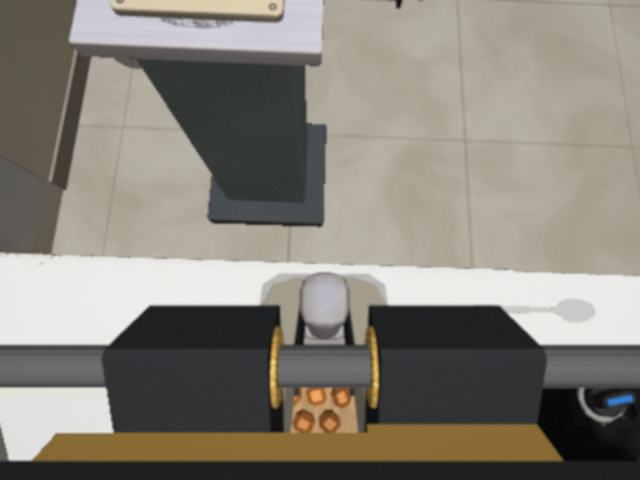

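The wrist view shows the scoop's handle end at (325,300), with lumps visible below the gripper at (303–342, 397–421). The rest is hidden, so I'll go on from the calibrated pose.

```bash
python3 -m inch '[[[0.0097,-0.0057,-0.0006,0.0095,0.001,-0.0077,0],[0.0097,-0.0057,-0.0006,0.0095,0.001,-0.0077,0],[0.0097,-0.0057,-0.0006,0.0095,0.001,-0.0077,0],[0.0097,-0.0057,-0.0006,0.0095,0.001,-0.0077,0],[0,0,0,0,0,0,0]]]' 60; python3 - <<'E'
from h import *
print(lipnow(),telemetry.read_state()['q'].round(2))
B=tool_for([.5165,.165,.03],0,53); rows(*B,4)
C=tool_for([.5165,.165,.01],0,53); rows(*C,3,*B)
E
```

```text
t: 7.45
tool_pos: [0.4885, 0.164, 0.2222]
orientation: [-0.955, 1.535, 1.521]
force: [-0.3, -0.2, -1.5]
opening: 0.0158
(array([0.5167, 0.1633, 0.0801]), array([-0.94, 52.53, -0.52])) [ 0.17  0.33  1.35  0.08  1.9  -1.38]
4 x [0.0111, -0.0056, 0.0002] [-0.0027, -0.0002, 0.0021]
3 x [0.006, -0.0029, -0.0] [0.0, 0.0, 0.0]
```

```bash
python3 -m inch '[[[0.011,-0.0056,0.0002,-0.0027,0,0.002,0],[0.011,-0.0056,0.0002,-0.0027,0,0.002,0],[0.011,-0.0056,0.0002,-0.0027,0,0.002,0],[0.011,-0.0056,0.0002,-0.0027,0,0.002,0],[0.003,-0.0015,0,0,0,0,0]]]' 60; python3 - <<'E'
from h import *
print(lipnow(),telemetry.read_state()['force'].round(2))
B=tool_for([.5165,.165,.012],0,53); rows(*B,3)
C=tool_for([.5165,.165,.008],0,53); rows(*C,2,*B)
E
```

```text
t: 7.95
tool_pos: [0.4896, 0.1649, 0.1651]
orientation: [-0.956, 1.533, 1.537]
force: [-1.1, -0.7, -2.0]
opening: 0.0157
(array([0.5167, 0.1652, 0.0228]), array([ 6.000e-02,  5.299e+01, -3.000e-02])) [-1.07 -0.69 -2.  ]
3 x [0.0033, -0.0015, -0.0001] [0.0004, -0.0003, 0.0001]
2 x [0.0018, -0.0009, -0.0] [0.0, 0.0, 0.0]
```

```bash
python3 -m inch '[[[0.0033,-0.0015,-0.0001,0,0,0,0],[0.0033,-0.0015,-0.0001,0,0,0,0],[0.0033,-0.0015,-0.0001,0,0,0,0],[0,0,0,0,0,0,0]]]' 60; python3 - <<'E'
from h import *
print(lipnow(),telemetry.read_state()['force'].round(2))
pts=[(.5165,.165,.0095,53),(.534,.165,.008,36),(.548,.165,.008,20),(.5755,.165,.008,13),(.5905,.165,.0085,12)]
T=[tool_for(p[:3],0,p[3]) for p in pts]
rows(*T[0],1);rows(*T[1],4)
for a,b,n in zip(T[1:],T[2:],(4,6,5)): rows(*b,n,*a)
s=shot('scene'); cv2.imwrite('pics/s4.png',cv2.resize(s['frame'][150:300,150:350],(800,600),interpolation=cv2.INTER_CUBIC))
E
```

```text
t: 8.35
tool_pos: [0.4892, 0.1646, 0.1528]
orientation: [-0.956, 1.534, 1.538]
force: [0.1, 0.1, -2.0]
opening: 0.0155
(array([0.5162, 0.1649, 0.0105]), array([ 5.000e-02,  5.304e+01, -4.000e-02])) [ 0.1   0.15 -2.  ]
1 x [0.0008, -0.0006, 0.0001] [0.001, -0.001, -0.0008]
4 x [0.0058, 0.004, 0.0] [0.0, -0.0002, -0.0744]
4 x [0.0062, 0.0044, -0.0] [-0.0003, -0.0, -0.0698]
6 x [0.0026, -0.0022, -0.0] [-0.0001, -0.0, -0.0204]
5 x [0.0009, -0.0025, -0.0] [-0.0, -0.0, -0.0035]
```

View pics/s4.png

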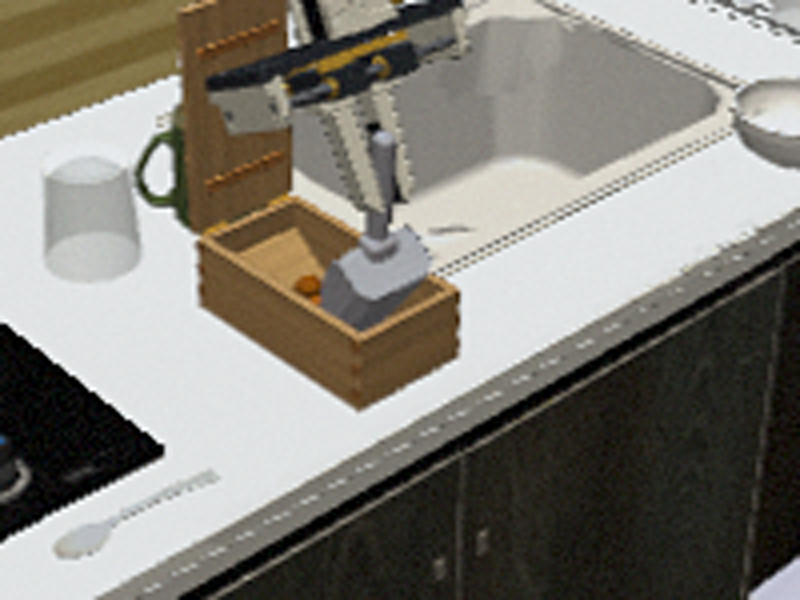

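The scene crop shows the shovel steeply inside the box, between the near wall at (400,300) and the lumps at (308,287). The lid is upright and the bystanders are untouched. Now start the scoop.

```bash
python3 -m inch '[[[0.0058,0.004,0,0,0,-0.0744,0],[0.0058,0.004,0,0,0,-0.0744,0],[0.0058,0.004,0,0,0,-0.0744,0],[0.0055,0.004,0,0,0,-0.0744,0]]]' 60; python3 - <<'E'
from h import *
print(lipnow(),telemetry.read_state()['force'].round(2))
pts=[(.548,.165,.008,20),(.5755,.165,.008,13),(.5905,.165,.0085,12)]
T=[tool_for(p[:3],0,p[3]) for p in pts]
rows(*T[0],4)
for a,b,n in zip(T,T[1:],(6,5)): rows(*b,n,*a)
E
```

```text
t: 8.8
tool_pos: [0.4684, 0.1644, 0.1363]
orientation: [-1.131, 1.317, 1.318]
force: [-0.1, 0.3, -2.3]
opening: 0.0156
(array([0.5371, 0.1646, 0.0088]), array([-8.000e-02,  3.547e+01, -3.000e-02])) [-0.1   0.3  -2.25]
4 x [0.0062, 0.0049, 0.0] [-0.0005, -0.0001, -0.0675]
6 x [0.0026, -0.0022, -0.0] [-0.0001, -0.0, -0.0204]
5 x [0.0009, -0.0025, -0.0] [-0.0, -0.0, -0.0035]
```

```bash
python3 -m inch '[[[0.006,0.0049,0,0,0,-0.0675,0],[0.006,0.0049,0,0,0,-0.0675,0],[0.006,0.0049,0,0,0,-0.0675,0],[0.006,0.0049,0,0,0,-0.0675,0],[0.0026,-0.0022,0,0,0,-0.02,0]]]' 60; python3 - <<'E'
from h import *
print(lipnow(),telemetry.read_state()['force'].round(2))
pts=[(.5755,.165,.008,13),(.5905,.165,.0085,12)]
T=[tool_for(p[:3],0,p[3]) for p in pts]
rows(*T[0],5)
for a,b,n in zip(T,T[1:],(4,)): rows(*b,n,*a)
E
```

```text
t: 9.3
tool_pos: [0.4485, 0.165, 0.1126]
orientation: [-1.274, 1.091, 1.094]
force: [-1.0, 0.2, -2.1]
opening: 0.0156
(array([0.5523, 0.1653, 0.0116]), array([-0.07, 17.98,  0.08])) [-0.99  0.23 -2.09]
5 x [0.0031, -0.0024, -0.0001] [-0.0004, 0.0002, -0.0174]
4 x [0.0012, -0.0032, -0.0] [-0.0, -0.0, -0.0044]
```

```bash
python3 -m inch '[[[0.0036,-0.0022,0,0,0,-0.0174,0],[0.0033,-0.0024,0,0,0,-0.0174,0],[0.0031,-0.0024,0,0,0,-0.0174,0],[0.0031,-0.0024,0,0,0,-0.0174,0],[0.0031,-0.0024,0,0,0,-0.0174,0]]]' 60; python3 - <<'E'
from h import *
print(lipnow(),telemetry.read_state()['force'].round(2))
pts=[(.5925,.165,.0085,12),(.607,.165,.0205,9),(.621,.165,.032,3),(.625,.165,.055,-3)]
T=[tool_for(p[:3],0,p[3]) for p in pts]
rows(*T[0],4)
for a,b,n in zip(T,T[1:],(4,4,5)): rows(*b,n,*a)
s=shot('scene'); cv2.imwrite('pics/s5.png',cv2.resize(s['frame'][150:300,150:350],(800,600),interpolation=cv2.INTER_CUBIC))
E
```

```text
t: 9.8
tool_pos: [0.4661, 0.1652, 0.1]
orientation: [-1.311, 1.022, 1.025]
force: [-0.7, -0.5, -2.7]
opening: 0.0155
(array([0.5789, 0.1654, 0.009 ]), array([-0.12, 12.68,  0.12])) [-0.68 -0.54 -2.66]
4 x [0.0012, -0.0029, -0.0001] [-0.0008, 0.0003, -0.003]
4 x [-0.0007, -0.0028, 0.0] [-0.0, -0.0, -0.0131]
4 x [0.0008, -0.0013, -0.0] [-0.0001, -0.0, -0.0262]
5 x [-0.0019, -0.0003, 0.0] [-0.0001, -0.0, -0.0209]
```

View pics/s5.png

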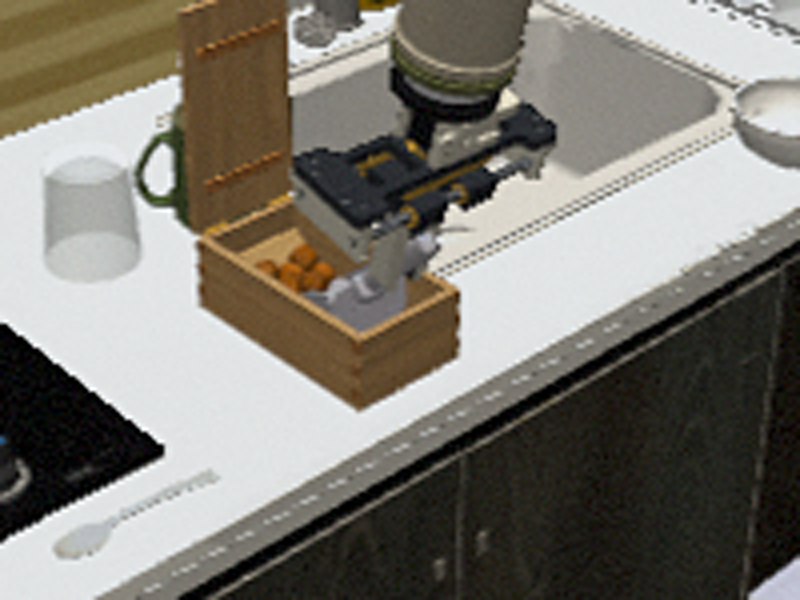

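The crop shows the lumps bunched at (265–325, 255–285) just ahead of the mouth, against the slope. Continue pushing.

```bash
python3 -m inch '[[[0.0012,-0.0029,0,0,0,-0.003,0],[0.0012,-0.0029,0,0,0,-0.003,0],[0.0012,-0.0029,0,0,0,-0.003,0],[0.0012,-0.0029,0,0,0,-0.003,0]]]' 60; python3 - <<'E'
from h import *
print(lipnow(),telemetry.read_state()['force'].round(2))
pts=[(.607,.165,.0205,9),(.621,.165,.032,3),(.625,.165,.055,-3)]
T=[tool_for(p[:3],0,p[3]) for p in pts]
rows(*T[0],5)
for a,b,n in zip(T,T[1:],(5,5)): rows(*b,n,*a)
E
```

```text
t: 10.25
tool_pos: [0.4791, 0.1649, 0.0971]
orientation: [-1.316, 1.013, 1.015]
force: [-12.9, -0.2, 8.9]
opening: 0.0158
(array([0.5929, 0.165 , 0.0074]), array([-0.15, 12.  ,  0.08])) [-12.9   -0.23   8.86]
5 x [-0.0008, -0.0022, -0.0] [-0.0007, 0.0001, -0.0105]
5 x [0.0007, -0.001, -0.0] [-0.0001, -0.0, -0.0209]
5 x [-0.0019, -0.0003, 0.0] [-0.0001, -0.0, -0.0209]
```

```bash
python3 -m inch '[[[-0.002,-0.0015,0,0,0,-0.0105,0],[-0.001,-0.0022,0,0,0,-0.0105,0],[-0.001,-0.0022,0,0,0,-0.0105,0],[-0.001,-0.0022,0,0,0,-0.0105,0],[-0.001,-0.0022,0,0,0,-0.0105,0]]]' 60; python3 - <<'E'
from h import *
print(lipnow(),telemetry.read_state()['force'].round(2))
pts=[(.620,.165,.034,3),(.625,.165,.055,-3)]
T=[tool_for(p[:3],0,p[3]) for p in pts]
rows(*T[0],5)
for a,b,n in zip(T,T[1:],(5,)): rows(*b,n,*a)
s=shot('scene'); cv2.imwrite('pics/s6.png',cv2.resize(s['frame'][150:300,150:350],(800,600),interpolation=cv2.INTER_CUBIC))
E
```

```text
t: 10.75
tool_pos: [0.4882, 0.1646, 0.106]
orientation: [-1.337, 0.972, 0.973]
force: [-0.4, -0.5, -2.1]
opening: 0.016
(array([0.6067, 0.1646, 0.0228]), array([-0.19,  8.82,  0.06])) [-0.38 -0.5  -2.14]
5 x [0.0006, -0.0009, 0.0] [-0.0008, -0.0001, -0.0203]
5 x [-0.0015, -0.0004, 0.0] [-0.0001, -0.0, -0.0209]
```

View pics/s6.png

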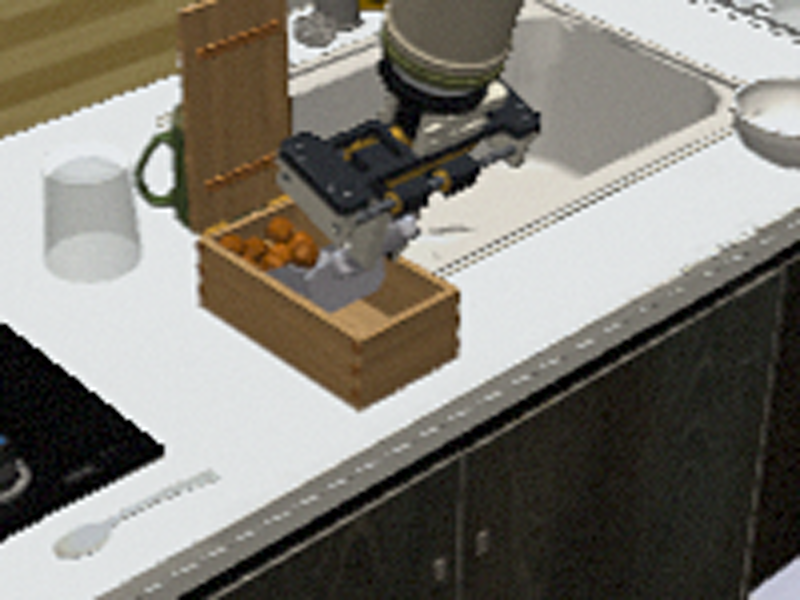

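The crop shows most of the lumps riding on the front of the shovel and against the far wall, at (230–315, 225–265), with the box floor behind clear. I'll push to the far wall, then tilt nose-up while rising.

```bash
python3 -m inch '[[[0.0003,-0.0011,0,0,0,-0.02,0],[0.0003,-0.0013,0,0,0,-0.02,0],[0.0005,-0.0013,0,0,0,-0.02,0],[0.0005,-0.0013,0,0,0,-0.02,0],[0.0006,-0.0013,0,0,0,-0.02,0]]]' 60; python3 - <<'E'
from h import *
print(lipnow(),telemetry.read_state()['force'].round(2))
pts=[(.6265,.165,.037,-1),(.6265,.165,.05,-12),(.6255,.165,.065,-18),(.61,.165,.12,-20)]
T=[tool_for(p[:3],0,p[3]) for p in pts]
rows(*T[0],4)
for a,b,n in zip(T,T[1:],(6,5,5)): rows(*b,n,*a)
E
```

```text
t: 11.3
tool_pos: [0.4915, 0.1636, 0.1027]
orientation: [-1.374, 0.899, 0.896]
force: [-6.5, -1.3, -4.0]
opening: 0.0157
(array([0.6177, 0.1633, 0.0316]), array([-0.25,  3.14, -0.07])) [-6.45 -1.33 -4.04]
4 x [0.0013, -0.0005, 0.0003] [-0.0009, -0.0007, -0.0181]
6 x [0.001, 0.0025, -0.0] [-0.0001, -0.0, -0.032]
5 x [-0.0005, 0.0006, 0.0] [-0.0001, -0.0, -0.0209]
5 x [-0.0093, -0.0049, 0.0] [-0.0, -0.0, -0.007]
```

```bash
python3 -m inch '[[[0.0008,-0.0008,0.0003,0,0,-0.018,0],[0.0009,-0.0008,0.0003,0,0,-0.018,0],[0.001,-0.0006,0.0003,0,0,-0.018,0],[0.001,-0.0005,0.0003,0,0,-0.018,0]]]' 60; python3 - <<'E'
from h import *
print(lipnow(),telemetry.read_state()['force'].round(2))
pts=[(.6255,.165,.052,-12),(.6245,.165,.067,-18),(.61,.165,.12,-20)]
T=[tool_for(p[:3],0,p[3]) for p in pts]
rows(*T[0],7)
for a,b,n in zip(T,T[1:],(5,5)): rows(*b,n,*a)
s=shot('scene'); cv2.imwrite('pics/s7.png',cv2.resize(s['frame'][180:270,190:310],(800,600),interpolation=cv2.INTER_CUBIC))
E
```

```text
t: 11.7
tool_pos: [0.4899, 0.1632, 0.0941]
orientation: [-1.398, 0.851, 0.845]
force: [-4.7, -2.2, -3.6]
opening: 0.016
(array([0.6205, 0.1626, 0.0314]), array([-0.28, -0.61, -0.28])) [-4.67 -2.15 -3.62]
7 x [0.0004, 0.0011, 0.0002] [-0.0003, -0.001, -0.0284]
5 x [-0.0005, 0.0006, 0.0] [-0.0001, -0.0, -0.0209]
5 x [-0.0089, -0.0048, 0.0] [-0.0, -0.0, -0.007]
```

View pics/s7.png

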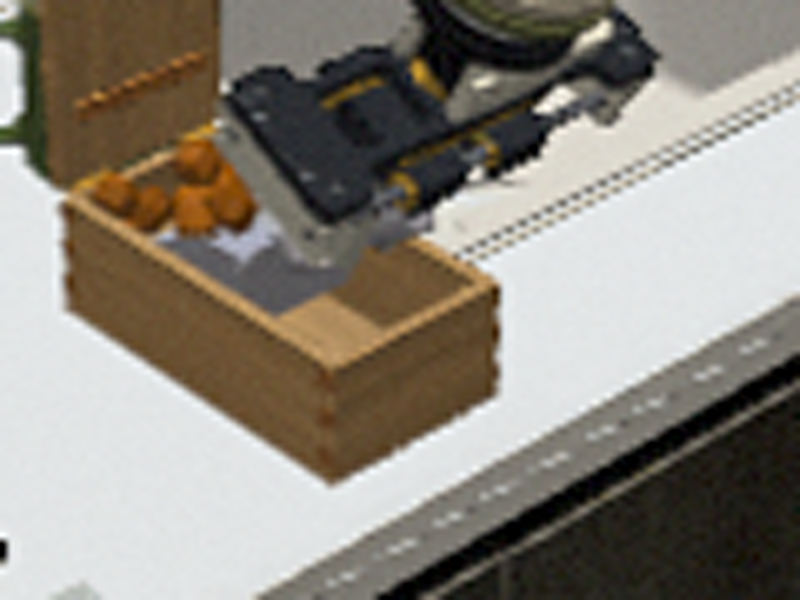

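The crop shows lumps in and ahead of the shovel mouth against the far wall at (115–240, 140–210), still inside the box. I'll back off slightly while tilting nose-up, so loose ones drop back inside.

```bash
python3 - <<'E'
from h import *
pts=[(.6175,.1645,.040,-6),(.612,.1645,.05,-12),(.608,.1645,.06,-18),(.60,.1645,.08,-22),(.58,.1645,.15,-22)]
T=[tool_for(p[:3],0,p[3]) for p in pts]
rows(*T[0],4)
for a,b,n in zip(T,T[1:],(4,4,5,6)): rows(*b,n,*a)
E
```

```text
4 x [-0.0002, 0.0022, 0.0003] [-0.0005, -0.0017, -0.0234]
4 x [-0.0005, 0.0027, 0.0] [-0.0001, -0.0, -0.0262]
4 x [-0.0002, 0.0021, -0.0] [-0.0001, -0.0, -0.0262]
5 x [-0.0027, -0.0002, 0.0] [-0.0001, -0.0, -0.014]
6 x [-0.0102, -0.0066, 0.0] [0.0, 0.0, 0.0]
```

```bash
python3 -m inch '[[[-0.0002,0.0022,0.0003,0,-0.001,-0.0234,0],[-0.0002,0.0022,0.0003,0,-0.001,-0.0234,0],[-0.0002,0.0022,0.0003,0,-0.001,-0.0234,0],[-0.0002,0.0022,0.0003,0,-0.001,-0.0234,0],[-0.0005,0.0027,0,0,0,-0.026,0],[-0.0005,0.0027,0,0,0,-0.026,0],[-0.0005,0.0027,0,0,0,-0.026,0],[-0.0005,0.0027,0,0,0,-0.026,0]]]' 60; python3 - <<'E'
from h import *
print(lipnow(),telemetry.read_state()['force'].round(2))
pts=[(.607,.1645,.06,-18),(.60,.1645,.08,-22),(.58,.1645,.15,-22)]
T=[tool_for(p[:3],0,p[3]) for p in pts]
rows(*T[0],4)
for a,b,n in zip(T,T[1:],(5,6)): rows(*b,n,*a)
E
```

```text
t: 12.55
tool_pos: [0.4805, 0.1682, 0.0891]
orientation: [-1.455, 0.696, 0.679]
force: [-13.1, -12.4, -1.9]
opening: 0.0162
(array([0.6213, 0.1665, 0.0549]), array([ -0.69, -12.56,  -0.25])) [-13.08 -12.43  -1.93]
4 x [-0.0012, 0.0045, -0.001] [-0.0018, -0.003, -0.0237]
5 x [-0.0025, -0.0003, 0.0] [-0.0001, -0.0, -0.014]
6 x [-0.0102, -0.0066, 0.0] [0.0, 0.0, 0.0]
```

```bash
python3 - <<'E'
from h import *
s=shot('scene'); w=shot('wrist'); t=shot('top')
a=cv2.resize(s['frame'][180:270,190:310],(400,300),interpolation=cv2.INTER_CUBIC)
b=cv2.resize(w['frame'],(400,300))
c=cv2.resize(t['frame'][150:255,140:280],(400,300),interpolation=cv2.INTER_CUBIC)
cv2.imwrite('pics/s8.png',cv2.resize(np.hstack([a,c]),(800,300)))
cv2.imwrite('pics/s8.png',np.vstack([np.hstack([a,c]),np.hstack([b,b])]))
E
```

```text
(no output)
```

View pics/s8.png

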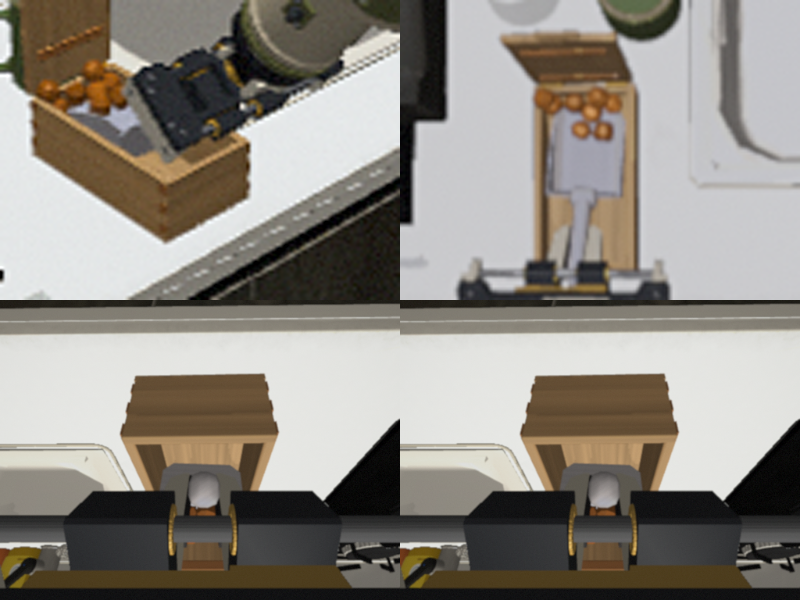

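```bash
python3 - <<'E'
from h import *
s=load('scene');t=load('top')
def tri(a,b):
    o1,d1=ray(s,*a);o2,d2=ray(t,*b); k=np.linalg.lstsq(np.c_[d1,-d2],o2-o1,rcond=None)[0]
    return ((o1+k[0]*d1+o2+k[1]*d2)/2).round(4), np.linalg.norm(o1+k[0]*d1-o2-k[1]*d2).round(4)
print(tri((204.1,207.6),(140+143/2.857,150+98/2.857)))
f=lambda x,y,z: onz(t,140+(x-400)/2.857,150+y/2.857,z).round(4)
for q in [(543,98),(557,106),(575,100),(597,97),(588,108),(613,103),(581,130),(603,130)]: print(f(*q,.065))
print('lip visible? shovel sides',f(553,193,.04),f(622,193,.04),f(545,92,.062),f(632,92,.062),'wall in bottom',f(543,270,.062))
T=tool_for([.612,.1605,.052],0,-12); rows(*T,4)
T2=tool_for([.600,.1625,.062],0,-19); rows(*T2,5,*T)
E
```

```text
(array([0.6247, 0.2075, 0.0673]), np.float64(0.0003))
[0.6252 0.208  0.065 ]
[0.617 0.194 0.065]
[0.6229 0.1762 0.065 ]
[0.6258 0.1544 0.065 ]
[0.6148 0.1632 0.065 ]
[0.6196 0.1385 0.065 ]
[0.5929 0.1699 0.065 ]
[0.5928 0.1482 0.065 ]
lip visible? shovel sides [0.5329 0.2005 0.04  ] [0.5325 0.1314 0.04  ] [0.6317 0.2065 0.062 ] [0.631  0.1199 0.062 ] wall in bottom [0.4557 0.2062 0.062 ]
4 x [-0.0012, 0.0018, -0.002] [-0.0015, -0.0029, 0.002]
5 x [-0.0009, 0.0033, 0.0004] [-0.0001, -0.0, -0.0244]
```

```bash
python3 - <<'E'
from h import *
s=load('scene');t=load('top')
for c,(u0,u1,v0,v1) in ((t,(183,218,176,202)),(s,(198,232,195,218))):
    f=cv2.cvtColor(c['frame'],cv2.COLOR_BGR2HSV).astype(int)[v0:v1,u0:u1]
    m=(f[...,0]<16)&(f[...,1]>165)
    print(u0,v0); print('\n'.join(f'{v0+i:4d} '+''.join('#' if x else '.' for x in r) for i,r in enumerate(m)))
for P in [(.625,.2065,.062),(.625,.2145,.062),(.6305,.2065,.062)]: print(P,'top',proj(t,P).round(1),'scene',proj(s,P).round(1))
E
```

```text
183 176
 176 ...................................
 177 ...................................
 178 ...................................
 179 ...................................
 180 ...................................
 181 .......#.................#.........
 182 .....#####..............#..##......
 183 .....#######....#......##..######..
 184 .....########..........###.######..
 185 .....########..#....#..###########.
 186 .....#####.###.##...##########.###.
 187 .......###.##...######...##..#####.
 188 ........####........##....#...##...
 189 .........#................#........
 190 ......................#..#.........
 191 .......................###.........
 192 ...................................
 193 ...................................
 194 .............................#.....
 195 ......................#.......#....
 196 ..........................#...#....
 197 .....................#....#..##....
 198 ...................................
 199 ...................................
 200 ...................................
 201 ...................................
198 195
 195 ....###.##...
[... 397 characters left out ...]
....#.#..#.#.######.....
 206 ....######..#...####....###.......
 207 .....#####.#####.######.###.......
 208 ....##.#.#..#########.#.#..#......
 209 .....##.##.##.######.##.##.##.....
 210 ........#.####.##...#.#..###......
 211 ..#.....####........#####..#......
 212 ..#......##.........##.##.........
 213 .....................##.#.........
 214 ..................................
 215 ..................................
 216 ..................................
 217 ..#...............................
(0.625, 0.2065, 0.062) top [[190.7 184.5]] scene [[204.3 208.9]]
(0.625, 0.2145, 0.062) top [[187.9 184.5]] scene [[202.2 209.9]]
(0.6305, 0.2065, 0.062) top [[190.7 182.6]] scene [[203.2 208.2]]
```

The four-panel view shows two lumps well in the shovel at top-panel (581,130) and (603,130). The rest are wedged at the lip, and one at (543,98) is perched on the left wall's inner edge. I'll lower the shovel and ease it right, so that lump falls inward.

```bash
python3 - <<'E'
from h import *
pts=[(.619,.1625,.042,-7),(.600,.1635,.042,-8),(.596,.164,.06,-18),(.59,.164,.08,-23),(.58,.164,.16,-23)]
T=[tool_for(p[:3],0,p[3]) for p in pts]
rows(*T[0],5)
for a,b,n in zip(T,T[1:],(5,6,5,6)): rows(*b,n,*a)
E
```

```text
5 x [0.0, -0.0005, -0.0012] [-0.0012, -0.0022, 0.0191]
5 x [-0.0018, 0.0035, 0.0002] [-0.0, -0.0, -0.0035]
6 x [-0.0002, 0.002, 0.0001] [-0.0001, -0.0, -0.0291]
5 x [-0.0021, -0.0001, 0.0] [-0.0001, -0.0, -0.0175]
6 x [-0.0099, -0.0091, 0.0] [0.0, 0.0, 0.0]
```

```bash
python3 -m inch '[[[0,-0.0005,-0.0012,-0.001,-0.002,0.019,0],[0,-0.0005,-0.0012,-0.001,-0.002,0.019,0],[0,-0.0005,-0.0012,-0.001,-0.002,0.019,0],[0,-0.0005,-0.0012,-0.001,-0.002,0.019,0],[0,-0.0005,-0.0012,-0.001,-0.002,0.019,0]]]' 60; cat > mask.py <<'E'
from h import *
import sys
s=shot('scene');t=shot('top')
for c,(u0,u1,v0,v1) in ((t,(180,222,176,212)),(s,(198,236,195,222))):
    f=cv2.cvtColor(c['frame'],cv2.COLOR_BGR2HSV).astype(int)[v0:v1,u0:u1]
    m=(f[...,0]<16)&(f[...,1]>165)
    print(u0,v0); print('\n'.join(f'{v0+i:4d} '+''.join('#' if x else '.' for x in r) for i,r in enumerate(m)))
E
python3 - <<'E'
from h import *
print(lipnow(),telemetry.read_state()['force'].round(2))
import mask
pts=[(.600,.1635,.042,-8)]
rows(*tool_for(pts[0][:3],0,-8),5)
E
```

```text
t: 13.2
tool_pos: [0.4837, 0.1646, 0.0931]
orientation: [-1.43, 0.748, 0.76]
force: [-1.9, -1.0, -2.6]
opening: 0.0156
(array([0.621 , 0.1654, 0.0468]), array([ 0.08, -7.6 ,  0.31])) [-1.95 -0.98 -2.62]
180 176
 176 ..........................................
 177 ..........................................
 178 ..........................................
 179 ..........................................
 180 ..........................................
 181 ..........................................
 182 ..........##.................#............
 183 ........#######....###....##########......
 184 ........########......#...##...#####......
 185 ........#########.#...#...###.#######.....
 186 ........###########...##..###########.....
 187 .........#######...######.#####.#####.....
 188 ...........####.....####...##.....#.......
 189 ............#...............#.............
 190 ........................#...#.............
 191 ........................#..##.............
 192 ........................#...#.............
 193 ........................#.................
 194 ....................
[... 1391 characters left out ...]
....##.#####.###.#.........
 208 .....###.#.#.##..#####.######.........
 209 ......####.#.##.#.##.####.##.##.......
 210 ........####..#######..##..####.......
 211 ..#.....#..####...#.##.#.######.......
 212 .........####.###..######..###........
 213 ...........#.......#..###.............
 214 ......................#...............
 215 ......................................
 216 ......................................
 217 ......................................
 218 ......................................
 219 ......................................
 220 ......................................
 221 ......................................
5 x [-0.0015, 0.0042, -0.0002] [-0.0004, 0.001, -0.0014]
```

Forces have relaxed and the corner lump has moved inward. Retreat with the scoop lowered.

```bash
python3 -m inch '[[[-0.0012,0.0045,-0.0002,0,0,-0.0014,0],[-0.0015,0.0042,-0.0002,0,0,-0.0014,0],[-0.0015,0.0042,-0.0002,0,0,-0.0014,0],[-0.0015,0.0042,-0.0002,0,0,-0.0014,0],[-0.0015,0.0042,-0.0002,0,0,-0.0014,0]]]' 60;
python3 - <<'E'
from h import *
print(lipnow(),telemetry.read_state()['force'].round(2))
import mask
T=tool_for((.596,.164,.06),0,-18);rows(*T,6)
rows(*tool_for((.59,.164,.08),0,-23),5,*T)
cv2.imwrite('pics/s9.png',np.vstack([cv2.resize(mask.t['frame'][165:225,165:245],(600,450),interpolation=cv2.INTER_CUBIC)]))
E
```

```text
t: 13.8
tool_pos: [0.4632, 0.1655, 0.0893]
orientation: [-1.432, 0.734, 0.749]
force: [-14.6, -6.1, -13.4]
opening: 0.0155
(array([0.6012, 0.1665, 0.0452]), array([ 0.09, -8.51,  0.46])) [-14.58  -6.1  -13.39]
180 176
 176 ..........................................
 177 ..........................................
 178 ..........................................
 179 ..........................................
 180 ..........................................
 181 ..........................................
 182 ..........................................
 183 ..........................................
 184 ..........................................
 185 ..........................................
 186 ..........................................
 187 ....................##....................
 188 .................#####....................
 189 .................######...................
 190 .................######............###....
 191 .................#####.....#..#...####....
 192 ..................###.....#...##.#####....
 193 .........................##.........##....
 194 .............
[... 1448 characters left out ...]
.....................
 209 .........................#####........
 210 ......................###########.....
 211 ...............###.....##..######.....
 212 ..............##.###.#####..##..###...
 213 ..............###.#####..#.##..####...
 214 ..............#.########..#####..##...
 215 ..............##..#.#...#.#.####.#....
 216 ..#..............#......##......#.....
 217 ..#.....................####..........
 218 ......................................
 219 ......................................
 220 ......................................
 221 ......................................
6 x [0.0, 0.0025, -0.0004] [-0.0006, 0.0014, -0.0273]
5 x [-0.0021, -0.0001, 0.0] [-0.0001, -0.0, -0.0175]
```

View pics/s9.png

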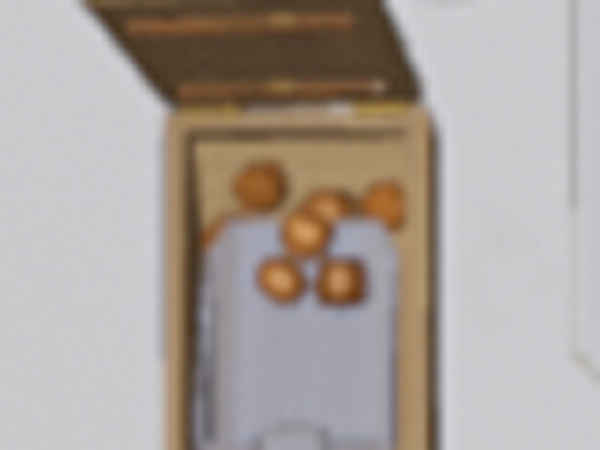

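The top crop shows three lumps well inside the shovel at (305,235), (280,280) and (343,280), with a fourth at the lip at (330,208). The others are on the slope inside the box. I'll check whether the force persists.

```bash
python3 -m inch '[[[0,0,0,0,0,0,0]]]' 60;
python3 - <<'E'
from h import *
print(lipnow(),telemetry.read_state()['force'].round(2),telemetry.read_state()['wrist_torque'].round(2))
T=tool_for((.598,.164,.06),0,-18);rows(*T,7)
rows(*tool_for((.59,.164,.08),0,-23),5,*T)
E
```

```text
t: 14.0
tool_pos: [0.464, 0.1661, 0.0905]
orientation: [-1.432, 0.732, 0.748]
force: [-1.1, -0.5, -1.2]
opening: 0.0159
(array([0.6021, 0.1673, 0.0467]), array([ 0.13, -8.65,  0.51])) [-1.1  -0.46 -1.17] [-0.03  0.61  0.01]
7 x [0.0002, 0.0019, -0.0003] [-0.0005, 0.0013, -0.0233]
5 x [-0.0024, 0.0002, 0.0] [-0.0001, -0.0, -0.0175]
```

```bash
python3 -m inch '[[[0,0.0019,-0.0004,0,0.001,-0.023,0],[0,0.0019,-0.0004,0,0.001,-0.023,0],[0,0.0019,-0.0004,0,0.001,-0.023,0],[0,0.0019,-0.0004,0,0.001,-0.023,0],[0,0.0019,-0.0004,0,0.001,-0.023,0],[0,0.0019,-0.0004,0,0.001,-0.023,0],[0,0.0019,-0.0004,0,0.001,-0.023,0]]]' 60;
python3 - <<'E'
from h import *
print(lipnow(),telemetry.read_state()['force'].round(2),telemetry.read_state()['wrist_torque'].round(2))
T=tool_for((.59,.164,.08),0,-23); rows(*T,5)
T2=tool_for((.57,.164,.18),0,-23); rows(*T2,8,*T)
E
```

```text
t: 14.7
tool_pos: [0.4826, 0.176, 0.0816]
orientation: [-1.487, 0.682, 0.616]
force: [-5.6, -12.4, 0.6]
opening: 0.0159
(array([0.6249, 0.1707, 0.0549]), array([ -1.37, -15.61,  -1.99])) [ -5.58 -12.38   0.64] [-1.67  1.04 -1.86]
5 x [-0.0062, 0.0043, -0.0026] [0.0001, -0.0095, -0.0259]
8 x [-0.01, -0.008, 0.0] [0.0, 0.0, 0.0]
```

```bash
python3 - <<'E'
from h import *
s=telemetry.read_state(); print(s['q'].round(3),s['joint_torque'].round(1),s['dq'].round(3))
# arm wrist estimates
p,r=cur(); print(r.as_matrix().round(3))
s=shot('scene');t=shot('top')
cv2.imwrite('pics/s10.png',np.hstack([cv2.resize(s['frame'][100:300,130:397],(400,300)),cv2.resize(t['frame'][150:270,140:300],(400,300),interpolation=cv2.INTER_CUBIC)]))
E
```

```text
[ 0.508 -0.468  2.498 -0.732  0.58  -0.529] [  4.1 -25.9 -48.6  -0.3  -6.7  -1.9] [ 0.158  0.214  0.    -0.668 -0.067  0.751]
[[ 0.675 -0.737  0.031]
 [-0.044  0.003  0.999]
 [-0.736 -0.676 -0.03 ]]
```

View pics/s10.png

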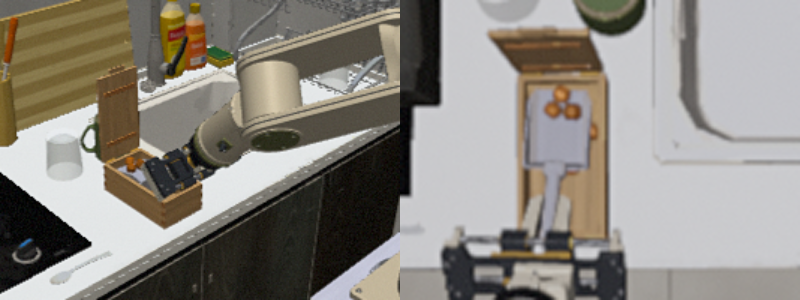

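The view shows three lumps well in the shovel at right-panel (562,93), (553,108) and (572,110). The scoop has been pushed left because joint 3 is at its limit (2.498). I'll unfold by easing the tilt, moving right and rising.

```bash
python3 - <<'E'
from h import *
T=tool_for((.622,.1645,.062),0,-11); rows(*T,6)
T2=tool_for((.618,.1645,.10),0,-9); rows(*T2,6,*T)
E
```

```text
6 x [-0.0024, -0.002, -0.0021] [-0.0005, -0.0078, 0.0133]
6 x [-0.006, -0.004, 0.0] [0.0, 0.0, 0.0058]
```

```bash
python3 -m inch '[[[-0.0018,-0.002,-0.0025,0,-0.008,0.0133,0],[-0.0024,-0.002,-0.0021,0,-0.008,0.0133,0],[-0.0024,-0.002,-0.0021,0,-0.008,0.0133,0],[-0.0024,-0.002,-0.0021,0,-0.008,0.0133,0]]]' 60;
python3 - <<'E'
from h import *
s=telemetry.read_state(); print(lipnow(),s['force'].round(2),s['q'].round(3))
T=tool_for((.62,.1645,.065),0,-11); rows(*T,3)
T2=tool_for((.616,.1645,.10),0,-9); rows(*T2,6,*T)
E
```

```text
t: 15.2
tool_pos: [0.4806, 0.1664, 0.0902]
orientation: [-1.461, 0.704, 0.685]
force: [0.2, 0.4, -2.5]
opening: 0.0154
(array([0.6211, 0.1649, 0.0548]), array([ -0.44, -12.12,  -0.71])) [ 0.16  0.41 -2.45] [ 0.425 -0.534  2.492 -0.492  0.61  -0.817]
3 x [-0.0034, -0.0026, -0.0008] [-0.0001, -0.0053, 0.0065]
6 x [-0.0056, -0.0037, 0.0] [0.0, 0.0, 0.0058]
```

```bash
python3 -m inch '[[[-0.003,-0.0026,-0.0004,0,-0.004,0.009,0],[-0.003,-0.0026,-0.0004,0,-0.004,0.009,0],[-0.004,-0.003,0,0,-0.002,0.009,0],[-0.005,-0.0037,0,0,0,0.006,0],[-0.005,-0.0037,0,0,0,0.006,0]]]' 60;
python3 - <<'E'
from h import *
s=telemetry.read_state(); print(lipnow(),s['force'].round(2),s['q'].round(3))
T2=tool_for((.62,.1645,.115),0,-8); rows(*T2,6)
T2=tool_for((.60,.1645,.115),0,-8); rows(*T2,6)
E
```

```text
t: 15.7
tool_pos: [0.4794, 0.1641, 0.1138]
orientation: [-1.445, 0.732, 0.726]
force: [-0.1, 0.5, -2.1]
opening: 0.0156
(array([0.6181, 0.1635, 0.0722]), array([-0.24, -9.53, -0.29])) [-0.12  0.55 -2.08] [ 0.393 -0.579  2.451 -0.364  0.704 -0.964]
6 x [-0.006, -0.005, 0.0] [-0.0002, -0.0012, 0.0045]
6 x [-0.0079, -0.0023, 0.0] [-0.0002, -0.0012, 0.0045]
```

```bash
python3 -m inch '[[[-0.006,-0.005,0,0,-0.001,0.003,0],[-0.008,-0.006,0,0,-0.001,0.003,0],[-0.009,-0.0065,0,0,-0.001,0.003,0],[-0.009,-0.0065,0,0,-0.001,0.003,0],[-0.009,-0.0065,0,0,-0.001,0.003,0],[-0.007,-0.005,0,0,0,0,0],[-0.004,-0.003,0,0,0,0,0]]]' 60;
python3 - <<'E'
from h import *
s=telemetry.read_state(); print(lipnow(),s['force'].round(2),s['q'].round(3))
M=tool_for((.59,-.03,.16),-48,-10); rows(*M,16); print(M[0])
E=tool_for((.487,-.30,.13),-95,-10); rows(*E,16,*M); print(E[0])
s=shot('scene');t=shot('top')
for c in (s,t):
    f=cv2.cvtColor(c['frame'],cv2.COLOR_BGR2HSV); m=((f[...,0]<16)&(f[...,1]>165)).astype(np.uint8)
    n,l,st,ce=cv2.connectedComponentsWithStats(m); print([(tuple(ce[i].round()),st[i,4]) for i in range(1,n) if st[i,4]>5 and 140<ce[i][0]<300 and 130<ce[i][1]<300])
print(proj(t,[lipnow()[0]]), proj(t,[tool_for((.618,.1645,.16),0,-8)[0]]))
E
```

```text
t: 16.4
tool_pos: [0.4802, 0.1644, 0.185]
orientation: [-1.438, 0.739, 0.742]
force: [0.4, -0.2, -1.7]
opening: 0.0156
(array([0.6183, 0.1645, 0.1413]), array([-0.06, -8.68, -0.02])) [ 0.38 -0.23 -1.67] [ 0.381 -0.673  2.366 -0.281  0.881 -1.073]
16 x [0.0011, -0.0032, -0.005] [0.0422, 0.0309, -0.0015]
[0.49669355 0.07314948 0.20052562]
16 x [0.01, -0.0102, -0.0051] [0.041, 0.0308, -0.0002]
[ 0.49880391 -0.16141221  0.17052562]
[((np.float64(215.0), np.float64(157.0)), np.int32(20)), ((np.float64(204.0), np.float64(162.0)), np.int32(24)), ((np.float64(222.0), np.float64(183.0)), np.int32(53)), ((np.float64(206.0), np.float64(194.0)), np.int32(28)), ((np.float64(232.0), np.float64(223.0)), np.int32(59))]
[((np.float64(203.0), np.float64(185.0)), np.int32(19)), ((np.float64(208.0), np.float64(193.0)), np.int32(10))]
[[201.86970253 182.20557778]] [[198.28234651 232.96842232]]
```

```bash
python3 -m inch '[[[0.0005,-0.0016,-0.0025,0.02,0.015,0,0],[0.001,-0.0032,-0.005,0.04,0.03,-0.003,0],[0.001,-0.0032,-0.005,0.042,0.031,-0.003,0],[0.001,-0.0032,-0.005,0.042,0.031,-0.003,0],[0.001,-0.0032,-0.005,0.042,0.031,-0.003,0],[0.001,-0.0032,-0.005,0.042,0.031,-0.003,0],[0.001,-0.0032,-0.005,0.042,0.031,-0.003,0],[0.001,-0.0032,-0.005,0.042,0.031,-0.003,0],[0.001,-0.0032,-0.005,0.042,0.031,-0.003,0],[0.001,-0.0032,-0.005,0.042,0.031,-0.003,0]]]' 60;
python3 - <<'E'
from h import *
s=telemetry.read_state(); print(lipnow(),s['force'].round(2),s['q'].round(3))
M=tool_for((.59,-.03,.18),-55,-20); rows(*M,9); print(M[0])
E
```

```text
t: 17.5
tool_pos: [0.4959, 0.1092, 0.1872]
orientation: [-1.192, 1.043, 0.326]
force: [-0.1, 0.6, -1.0]
opening: 0.0156
(array([0.6171, 0.041 , 0.1465]), array([-29.28,  -9.92,  -0.43])) [-0.08  0.6  -1.  ] [ 0.475 -0.434  2.218 -0.614  1.058 -0.36 ]
9 x [0.001, -0.0025, -0.001] [0.0375, 0.0326, -0.0192]
[0.50713544 0.08778542 0.19575736]
```

```bash
python3 -m inch '[[[0.001,-0.0025,-0.001,0.0375,0.0326,-0.019,0],[0.001,-0.0025,-0.001,0.0375,0.0326,-0.019,0],[0.001,-0.0025,-0.001,0.0375,0.0326,-0.019,0],[0.001,-0.0025,-0.001,0.0375,0.0326,-0.019,0],[0.001,-0.0025,-0.001,0.0375,0.0326,-0.019,0],[0.001,-0.0025,-0.001,0.0375,0.0326,-0.019,0],[0.001,-0.0025,-0.001,0.0375,0.0326,-0.019,0],[0.001,-0.0025,-0.001,0.0375,0.0326,-0.019,0],[0.001,-0.0025,-0.001,0.0375,0.0326,-0.019,0]]]' 60;
python3 - <<'E'
from h import *
s=telemetry.read_state(); print(lipnow(),s['force'].round(2),s['q'].round(3))
M=tool_for((.53,-.2,.16),-85,-22); rows(*M,12); print(M[0])
M2=tool_for((.487,-.30,.12),-95,-18); rows(*M2,10,*M); print(M2[0])
E
```

```text
t: 18.4
tool_pos: [0.5056, 0.0874, 0.1884]
orientation: [-1.025, 1.194, -0.175]
force: [-0.9, 1.0, -2.7]
opening: 0.016
(array([ 0.5866, -0.0317,  0.1728]), array([-55.81, -20.06,  -0.18])) [-0.87  1.03 -2.66] [ 0.598 -0.08   2.009 -0.853  1.329  0.267]
12 x [0.0096, -0.0067, -0.0034] [0.0285, 0.0313, -0.0028]
[ 0.51708961 -0.05610212  0.17072177]
10 x [0.0094, -0.0047, -0.0019] [0.0119, 0.0128, 0.0069]
[ 0.4991775  -0.15714205  0.14077376]
```

```bash
python3 -m inch '[[[0.004,-0.003,-0.0015,0.02,0.02,-0.003,0],[0.008,-0.006,-0.003,0.0285,0.031,-0.003,0],[0.0096,-0.0067,-0.0034,0.0285,0.031,-0.003,0],[0.0096,-0.0067,-0.0034,0.0285,0.031,-0.003,0],[0.0096,-0.0067,-0.0034,0.0285,0.031,-0.003,0],[0.0096,-0.0067,-0.0034,0.0285,0.031,-0.003,0],[0.0096,-0.0067,-0.0034,0.0285,0.031,-0.003,0],[0.0096,-0.0067,-0.0034,0.0285,0.031,-0.003,0],[0.0096,-0.0067,-0.0034,0.0285,0.031,-0.003,0],[0.0096,-0.0067,-0.0034,0.0285,0.031,-0.003,0],[0.0096,-0.0067,-0.0034,0.0285,0.031,-0.003,0]]]' 60;
python3 - <<'E'
from h import *
s=telemetry.read_state(); print(lipnow(),s['force'].round(2),s['q'].round(3))
t=shot('top')
cv2.imwrite('pics/s11.png',cv2.resize(t['frame'][160:280,180:420],(800,400),interpolation=cv2.INTER_CUBIC))
M2=tool_for((.484,-.29,.12),-93,-18); rows(*M2,12); print(M2[0])
E
```

```text
t: 19.5
tool_pos: [0.517, -0.046, 0.1705]
orientation: [-0.742, 1.414, -0.579]
force: [-0.7, 1.3, -2.1]
opening: 0.0157
(array([ 0.5334, -0.1896,  0.1597]), array([-8.366e+01, -2.195e+01,  7.000e-02])) [-0.69  1.26 -2.08] [ 0.336  0.132  1.847 -0.833  1.459  0.453]
12 x [0.0077, -0.0038, -0.0024] [0.0091, 0.0098, 0.0058]
[ 0.49118441 -0.14680408  0.14077376]
```

View pics/s11.png

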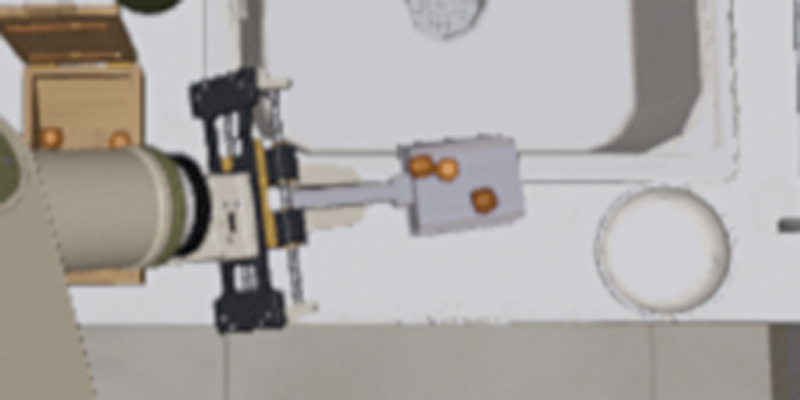

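The top crop shows exactly three lumps in the shovel at (420,166), (447,169) and (484,200), with the bowl centred at (665,250). Move over the bowl.

```bash
python3 -m inch '[[[0.0077,-0.0038,-0.0024,0.009,0.0098,0.005,0],[0.0077,-0.0038,-0.0024,0.009,0.0098,0.005,0],[0.0077,-0.0038,-0.0024,0.009,0.0098,0.005,0],[0.0077,-0.0038,-0.0024,0.009,0.0098,0.005,0],[0.0077,-0.0038,-0.0024,0.009,0.0098,0.005,0],[0.0077,-0.0038,-0.0024,0.009,0.0098,0.005,0],[0.0077,-0.0038,-0.0024,0.009,0.0098,0.005,0],[0.0077,-0.0038,-0.0024,0.009,0.0098,0.005,0],[0.0077,-0.0038,-0.0024,0.009,0.0098,0.005,0],[0.0077,-0.0038,-0.0024,0.009,0.0098,0.005,0],[0.0077,-0.0038,-0.0024,0.009,0.0098,0.005,0],[0.004,-0.002,-0.001,0.004,0.004,0.002,0]]]' 60;
python3 - <<'E'
from h import *
s=telemetry.read_state(); print(lipnow(),s['force'].round(2),s['q'].round(3))
M2=tool_for((.481,-.308,.072),-93,0); rows(*M2,8); print(M2[0])
M3=tool_for((.481,-.308,.060),-93,25); rows(*M3,7,*M2); print(M3[0])
M4=tool_for((.481,-.308,.060),-93,45); rows(*M4,8,*M3); print(M4[0])
E
```

```text
t: 20.75
tool_pos: [0.4903, -0.1514, 0.1399]
orientation: [-0.578, 1.499, -0.662]
force: [0.3, -0.5, -1.2]
opening: 0.0157
(array([ 0.4825, -0.2947,  0.1201]), array([-9.327e+01, -1.839e+01,  1.000e-02])) [ 0.3  -0.46 -1.24] [ 0.105  0.102  1.91  -0.799  1.37   0.428]
8 x [0.0024, -0.0024, -0.0002] [-0.0003, -0.0003, 0.0401]
[ 0.48748118 -0.17822242  0.13606254]
7 x [-0.0035, -0.0069, 0.0] [0.0002, 0.0, 0.0623]
[ 0.48542709 -0.21741689  0.17297494]
8 x [-0.0037, -0.0051, 0.0] [0.0002, 0.0, 0.0436]
[ 0.4831186  -0.26146546  0.19717975]
```

```bash
python3 -m inch '[[[0.0024,-0.0024,-0.0002,0,0,0.04,0],[0.0024,-0.0024,-0.0002,0,0,0.04,0],[0.0024,-0.0024,-0.0002,0,0,0.04,0],[0.0024,-0.0024,-0.0002,0,0,0.04,0],[0.0024,-0.0024,-0.0002,0,0,0.04,0],[0.0024,-0.0024,-0.0002,0,0,0.04,0],[0.0024,-0.0024,-0.0002,0,0,0.04,0],[0.001,-0.0024,-0.0002,0,0,0.03,0]]]' 60;
python3 - <<'E'
from h import *
s=telemetry.read_state(); print(lipnow(),s['force'].round(2))
M3=tool_for((.481,-.307,.060),-93,24); rows(*M3,8); print(M3[0])
M4=tool_for((.481,-.307,.060),-93,45); rows(*M4,8,*M3); print(M4[0])
E
```

```text
t: 21.55
tool_pos: [0.4856, -0.1794, 0.1355]
orientation: [-0.326, 1.552, -0.412]
force: [-0.2, 0.3, -1.2]
opening: 0.0156
(array([ 0.4783, -0.3091,  0.0714]), array([-93.24,   0.  ,  -0.19])) [-0.15  0.29 -1.23]
8 x [-0.0031, -0.0055, 0.0002] [-0.0002, -0.0005, 0.0523]
[ 0.48552955 -0.2144617   0.17137496]
8 x [-0.0039, -0.0054, 0.0] [0.0002, 0.0, 0.0458]
[ 0.4831186  -0.26046546  0.19717975]
```

```bash
python3 -m inch '[[[-0.0031,-0.0055,0.0002,0,-0.0005,0.0523,0],[-0.0031,-0.0055,0.0002,0,-0.0005,0.0523,0],[-0.0031,-0.0055,0.0002,0,-0.0005,0.0523,0],[-0.0031,-0.0055,0.0002,0,-0.0005,0.0523,0],[-0.0031,-0.0055,0.0002,0,-0.0005,0.0523,0],[-0.0031,-0.0055,0.0002,0,-0.0005,0.0523,0],[-0.0031,-0.0055,0.0002,0,-0.0005,0.0523,0],[-0.0031,-0.0055,0.0002,0,-0.0005,0.0523,0]]]' 60;
python3 - <<'E'
from h import *
s=telemetry.read_state(); print(lipnow(),s['force'].round(2))
M4=tool_for((.481,-.307,.060),-93,46); rows(*M4,9); print(M4[0])
E
```

```text
t: 22.35
tool_pos: [0.483, -0.2166, 0.172]
orientation: [0.012, 1.569, -0.071]
force: [0.2, 0.6, -1.5]
opening: 0.0157
(array([ 0.4784, -0.3075,  0.0594]), array([-9.303e+01,  2.481e+01, -9.000e-02])) [ 0.21  0.63 -1.52]
9 x [-0.0035, -0.0048, 0.0003] [0.0001, -0.0001, 0.0411]
[ 0.48299293 -0.26286338  0.19797182]
```

```bash
python3 -m inch '[[[-0.0035,-0.0048,0.0002,0,0,0.041,0],[-0.0035,-0.0048,0.0002,0,0,0.041,0],[-0.0035,-0.0048,0.0002,0,0,0.041,0],[-0.0035,-0.0048,0.0002,0,0,0.041,0],[-0.0035,-0.0048,0.0002,0,0,0.041,0],[-0.0035,-0.0048,0.0002,0,0,0.041,0],[-0.0035,-0.0048,0.0002,0,0,0.041,0],[-0.0035,-0.0048,0.0002,0,0,0.041,0],[-0.0035,-0.0048,0.0002,0,0,0.041,0],[0,0,0,0,0,0,0],[0,0,0,0,0,0,0]]]' 60;
python3 - <<'E'
from h import *
s=telemetry.read_state(); print(lipnow(),s['force'].round(2))
s=shot('scene');t=shot('top')
for c in (s,t):
    f=cv2.cvtColor(c['frame'],cv2.COLOR_BGR2HSV); m=((f[...,0]<16)&(f[...,1]>165)).astype(np.uint8)
    n,l,st,ce=cv2.connectedComponentsWithStats(m); print([(tuple(int(x) for x in ce[i].round()),int(st[i,4])) for i in range(1,n) if st[i,4]>3])
    print(proj(c,[[.48,-.322,.03],[.48,-.322,.051]]).round(0))
cv2.imwrite('pics/s12.png',np.hstack([cv2.resize(s['frame'][100:220,280:420],(400,343)),cv2.resize(t['frame'][180:280,320:436],(400,343),interpolation=cv2.INTER_CUBIC)]))
E
```

```text
t: 23.45
tool_pos: [0.4786, -0.271, 0.198]
orientation: [0.312, 1.546, 0.223]
force: [-0.4, -0.0, -1.8]
opening: 0.015
(array([ 0.4758, -0.3139,  0.0597]), array([-93.47,  46.5 ,  -0.41])) [-0.36 -0.01 -1.8 ]
[((137, 126), 150), ((258, 129), 308), ((209, 160), 44), ((345, 180), 9), ((212, 192), 42), ((232, 223), 56), ((358, 236), 4), ((238, 236), 4), ((34, 241), 4), ((40, 245), 4), ((238, 248), 4), ((367, 257), 5), ((380, 263), 6), ((80, 265), 5), ((85, 268), 4), ((86, 274), 4), ((61, 278), 4), ((354, 281), 8), ((82, 292), 4), ((88, 294), 4), ((336, 321), 4)]
[[348. 181.]
 [348. 176.]]
[((176, 45), 126), ((366, 67), 108), ((391, 68), 126), ((358, 67), 11), ((193, 201), 6), ((197, 201), 5), ((216, 204), 4), ((208, 212), 44), ((203, 215), 5), ((380, 230), 4)]
[[377. 235.]
 [379. 235.]]
```

View pics/s12.png

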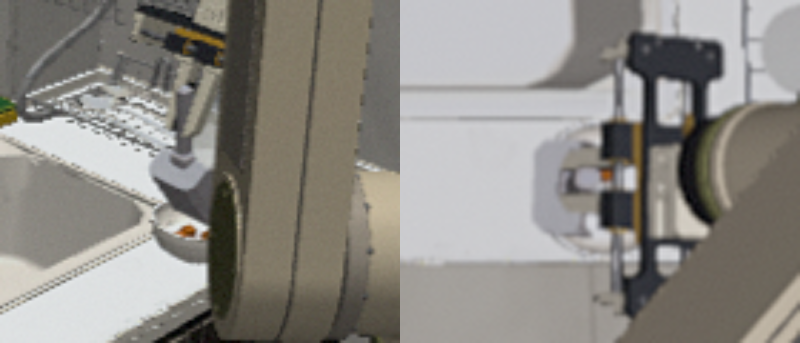

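Lumps are visible in the bowl, at left panel (188,232). I'll tip a bit further to be sure the scoop is empty, then rise straight up.

```bash
python3 - <<'E'
from h import *
M4=tool_for((.479,-.312,.066),-93,58); rows(*M4,5)
M5=tool_for((.479,-.300,.14),-93,58); rows(*M5,5,*M4)
M6=tool_for((.480,-.17,.15),-91,20); rows(*M6,10,*M5)
E
```

```text
5 x [-0.0044, -0.0039, 0.0005] [-0.0006, -0.0006, 0.0401]
5 x [-0.0114, 0.0097, -0.0001] [0.0, 0.0, 0.0]
10 x [0.0082, 0.0206, -0.0006] [-0.0037, 0.0007, -0.0663]
```

```bash
python3 -m inch '[[[-0.0044,-0.0039,0.0005,0,0,0.04,0],[-0.0044,-0.0039,0.0005,0,0,0.04,0],[-0.0044,-0.0039,0.0005,0,0,0.04,0],[-0.0044,-0.0039,0.0005,0,0,0.04,0],[-0.0044,-0.0039,0.0005,0,0,0.04,0],[0,0,0,0,0,0,0],[0,0,0,0,0,0,0],[-0.0114,0.0097,0,0,0,0,0],[-0.0114,0.0097,0,0,0,0,0],[-0.0114,0.0097,0,0,0,0,0],[-0.0114,0.0097,0,0,0,0,0],[-0.0114,0.0097,0,0,0,0,0]]]' 60;
python3 - <<'E'
from h import *
s=telemetry.read_state(); print(lipnow(),s['force'].round(2),s['q'].round(3))
M6=tool_for((.480,-.16,.13),-91,15); rows(*M6,11)
E
```

```text
t: 24.75
tool_pos: [0.4821, -0.2773, 0.2922]
orientation: [0.456, 1.517, 0.386]
force: [0.6, -0.4, -2.1]
opening: 0.0158
(array([ 0.4813, -0.2924,  0.1481]), array([-92.8 ,  57.77,  -0.38])) [ 0.57 -0.44 -2.06] [-0.85   0.295  1.29   0.39   1.936 -0.734]
11 x [0.0102, 0.0194, -0.0008] [-0.0027, 0.0, -0.0678]
```

```bash
python3 -m inch '[[[0.0102,0.0194,-0.0008,-0.0027,0,-0.068,0],[0.0102,0.0194,-0.0008,-0.0027,0,-0.068,0],[0.0102,0.0194,-0.0008,-0.0027,0,-0.068,0],[0.0102,0.0194,-0.0008,-0.0027,0,-0.068,0],[0.0102,0.0194,-0.0008,-0.0027,0,-0.068,0],[0.0102,0.0194,-0.0008,-0.0027,0,-0.068,0],[0.0102,0.0194,-0.0008,-0.0027,0,-0.068,0],[0.0102,0.0194,-0.0008,-0.0027,0,-0.068,0],[0.0102,0.0194,-0.0008,-0.0027,0,-0.068,0],[0.0102,0.0194,-0.0008,-0.0027,0,-0.068,0],[0.0102,0.0194,-0.0008,-0.0027,0,-0.068,0]]]' 60;
python3 - <<'E'
from h import *
s=telemetry.read_state(); print(lipnow(),s['force'].round(2),s['q'].round(3))
t=shot('top')
cv2.imwrite('pics/s13.png',cv2.resize(t['frame'][160:280,180:420],(800,400),interpolation=cv2.INTER_CUBIC))
M6=tool_for((.480,-.103,.06),-91,0); rows(*M6,8)
M7=tool_for((.480,-.103,.004),-91,0); rows(*M7,6,*M6)
E
```

```text
t: 25.85
tool_pos: [0.4869, -0.0476, 0.2425]
orientation: [-0.166, 1.53, -0.214]
force: [-1.4, -0.3, -1.4]
opening: 0.0154
(array([ 0.4872, -0.1598,  0.1509]), array([-91.09,  13.02,   1.9 ])) [-1.36 -0.31 -1.42] [-0.025 -0.203  1.821 -0.244  1.491  0.021]
8 x [0.0106, 0.0132, -0.0009] [-0.0021, 0.003, -0.0282]
6 x [0.0083, 0.0042, -0.0] [0.0, 0.0, 0.0]
```

View pics/s13.png

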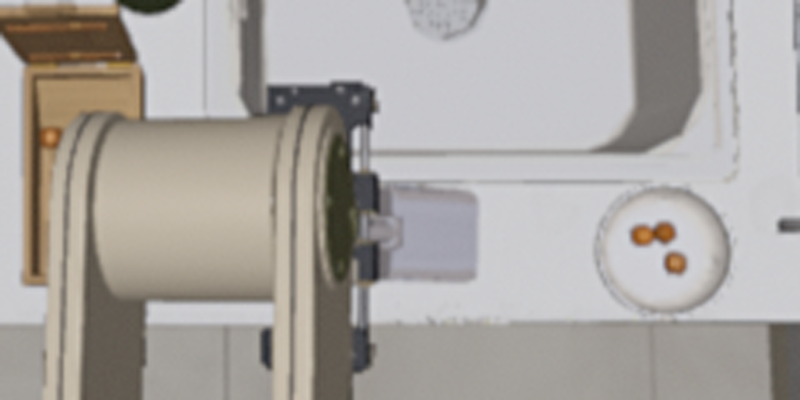

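The bowl holds three lumps, at (642,235), (664,232) and (676,263), and the scoop is empty with nothing spilled. Now lay the scoop down where it came from.

```bash
python3 -m inch '[[[0.0106,0.0132,-0.0009,-0.002,0.003,-0.028,0],[0.0106,0.0132,-0.0009,-0.002,0.003,-0.028,0],[0.0106,0.0132,-0.0009,-0.002,0.003,-0.028,0],[0.0106,0.0132,-0.0009,-0.002,0.003,-0.028,0],[0.0106,0.0132,-0.0009,-0.002,0.003,-0.028,0],[0.0106,0.0132,-0.0009,-0.002,0.003,-0.028,0],[0.0106,0.0132,-0.0009,-0.002,0.003,-0.028,0],[0.0106,0.0132,-0.0009,-0.002,0.003,-0.028,0]]]' 60;
python3 - <<'E'
from h import *
s=telemetry.read_state(); print(lipnow(),s['force'].round(2),s['q'].round(3))
M7=tool_for((.480,-.103,.006),-91,0); rows(*M7,6)
E
```

```text
t: 26.7
tool_pos: [0.4858, 0.035, 0.132]
orientation: [-0.346, 1.525, -0.384]
force: [-0.2, 0.6, -1.9]
opening: 0.0156
(array([ 0.4844, -0.0948,  0.0675]), array([-91.21,   0.19,   0.91])) [-0.22  0.58 -1.9 ] [ 0.29   0.036  1.856 -0.456  1.403  0.427]
6 x [0.0098, 0.0034, -0.0007] [-0.0017, 0.0021, -0.0005]
```

```bash
python3 -m inch '[[[0.0098,0.0034,-0.0007,-0.0017,0.002,0,0],[0.0098,0.0034,-0.0007,-0.0017,0.002,0,0],[0.0098,0.0034,-0.0007,-0.0017,0.002,0,0],[0.0098,0.0034,-0.0007,-0.0017,0.002,0,0],[0.0098,0.0034,-0.0007,-0.0017,0.002,0,0],[0.0098,0.0034,-0.0007,-0.0017,0.002,0,0]]]' 60;
python3 - <<'E'
from h import *
s=telemetry.read_state(); print(lipnow(),s['force'].round(2))
M7=tool_for((.480,-.103,.000),-91,0); rows(*M7,4)
E
```

```text
t: 27.3
tool_pos: [0.4836, 0.0268, 0.0691]
orientation: [-0.347, 1.538, -0.378]
force: [0.7, 6.6, 8.8]
opening: 0.0158
(array([ 0.4816, -0.1026,  0.004 ]), array([-91.12,   0.45,   0.18])) [0.68 6.62 8.77]
4 x [0.0011, 0.0006, -0.0004] [-0.0008, 0.0005, -0.002]
```

```bash
python3 -m inch '[[[0.001,0.0005,0,0,0,0,0],[0,0,0,0,0,0,0]]]' 5; python3 -m inch '[[[0.001,0.0006,0,0,0,0,0],[0.0008,0.0004,0,0,0,0,0]]]' 3
python3 - <<'E'
from h import *
print(lipnow())
E
```

```text
t: 27.5
tool_pos: [0.4831, 0.0261, 0.0666]
orientation: [-0.347, 1.54, -0.379]
force: [0.2, 0.9, -0.0]
opening: 0.0157
t: 27.7
tool_pos: [0.4835, 0.0262, 0.065]
orientation: [-0.347, 1.539, -0.379]
force: [-0.3, 0.3, -0.8]
opening: 0.0162
(array([ 0.4813, -0.1032, -0.    ]), array([-91.17,   0.44,   0.13]))
```

```bash
python3 -m inch '[[[0,0,0,0,0,0,0.5],[0,0,0,0,0,0,0.5],[0,0,0,0,0,0,0.5],[0,0,0,0,0,0,0.5],[0,0,0,0,0,0,0.5],[-0.012,0,0,0,0,0,0.5],[-0.02,0,0,0,0,0,0.5],[-0.025,0,0,0,0,0,0.5],[-0.025,0,0,0,0,0,0.5],[-0.025,0,0,0,0,0,0.5],[-0.025,0,0,0,0,0,0]]]' 20
python3 - <<'E'
from h import *
s=telemetry.read_state(); print(s['q'].round(3),s['opening'])
w=shot('wrist')
S=R.from_euler('Z',np.deg2rad(-91.1)); l=np.array([.481,-.103,0])
for P in ([0,0,0],[0,.03,0],[0,-.03,0],[-.1705,0,.0885]): print(proj(w,l+S.apply(P)).round(0))
cv2.imwrite('pics/w14.png',w['frame'])
E
```

```text
t: 28.8
tool_pos: [0.4817, 0.0871, 0.1882]
orientation: [-0.348, 1.544, -0.38]
force: [-0.2, 0.2, -0.1]
opening: 0.0423
[ 0.379  0.038  1.744 -0.425  1.553  0.45 ] 0.04233370222758539
[[261. 227.]]
[[283. 227.]]
[[238. 227.]]
[[262. 165.]]
```

View pics/w14.png

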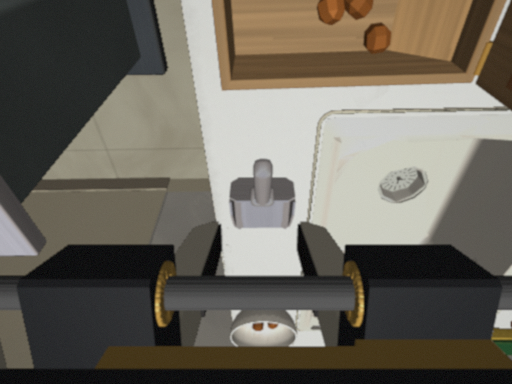

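The wrist view shows the scoop flat and upright on the worktop, with its lip at row 227 and handle end at (262,165), as predicted. The bowl still has its lumps and the remaining lumps are in the box. Now the lid: go round its right side with closed fingers, tilted to stay clear of the hood.

```bash
python3 - <<'E'
from h import *
d=np.deg2rad
Rt=frame([0,np.sin(d(40)),-np.cos(d(40))],[1,0,0])
W1=np.array([.58,.0,.27]);W2=np.array([.695,.03,.275]);W3=np.array([.685,.122,.213])
rows(W1,Rt,11);rows(W2,Rt,5,W1,Rt);rows(W3,Rt,5,W2,Rt)
t=load('top'); s=512/800
print('mug',onz(t,347*s,228*s,.096),'glass',onz(t,281*s,222*s,.09))
E
```

```text
11 x [-0.008, -0.008, 0.0089] [-0.0018, 0.0009, 0.1054]
5 x [0.0031, 0.0052, 0.023] [0.0, 0.0, 0.0]
5 x [0.0213, 0.0061, -0.002] [0.0, 0.0, 0.0]
mug [0.72791082 0.11503717 0.096     ] glass [0.74150957 0.23448529 0.09      ]
```

```bash
python3 -m inch '[[[-0.008,-0.008,0.009,-0.0018,0.001,0.105,0],[-0.008,-0.008,0.009,-0.0018,0.001,0.105,0],[-0.008,-0.008,0.009,-0.0018,0.001,0.105,0],[-0.008,-0.008,0.009,-0.0018,0.001,0.105,0],[-0.008,-0.008,0.009,-0.0018,0.001,0.105,0],[-0.008,-0.008,0.009,-0.0018,0.001,0.105,0],[-0.008,-0.008,0.009,-0.0018,0.001,0.105,0],[-0.008,-0.008,0.009,-0.0018,0.001,0.105,0],[-0.008,-0.008,0.009,-0.0018,0.001,0.105,0],[-0.008,-0.008,0.009,-0.0018,0.001,0.105,0],[-0.008,-0.008,0.009,-0.0018,0.001,0.105,0]]]' 20; cat >> h.py <<'E'
LT=frame([0,np.sin(np.deg2rad(40)),-np.cos(np.deg2rad(40))],[1,0,0])
E
python3 - <<'E'
from h import *
s=telemetry.read_state(); print(s['q'].round(3),s['opening'],cur()[1].as_matrix().round(2)[:,0])
rows([.69,.03,.275],LT,7)
E
```

```text
t: 29.95
tool_pos: [0.5889, 0.0032, 0.2897]
orientation: [0.55, 1.472, 0.595]
force: [0.8, -0.8, 0.2]
opening: 0.0004
[-0.468  0.236  1.441  0.665  1.786 -0.46 ] 0.0003713060056334801 [ 0.01  0.67 -0.74]
7 x [0.0042, 0.0012, 0.0145] [0.0048, 0.0015, -0.0051]
```

```bash
python3 -m inch '[[[0.004,0.0012,0.0145,0.005,0.0015,-0.005,0],[0.004,0.0012,0.0145,0.005,0.0015,-0.005,0],[0.004,0.0012,0.0145,0.005,0.0015,-0.005,0],[0.004,0.0012,0.0145,0.005,0.0015,-0.005,0],[0.004,0.0012,0.0145,0.005,0.0015,-0.005,0],[0.004,0.0012,0.0145,0.005,0.0015,-0.005,0],[0.004,0.0012,0.0145,0.005,0.0015,-0.005,0]]]' 20
python3 - <<'E'
from h import *
s=telemetry.read_state(); print(s['q'].round(3),cur()[1].as_matrix().round(2)[:,0])
rows([.687,.122,.213],LT,7)
E
```

```text
t: 30.65
tool_pos: [0.6932, 0.0235, 0.2745]
orientation: [0.557, 1.503, 0.543]
force: [-0.1, 0.1, -0.3]
opening: 0.0007
[-0.364  0.49   1.14   0.661  1.757 -0.311] [-0.    0.65 -0.76]
7 x [0.0158, 0.0051, -0.0009] [-0.0013, -0.0, -0.0006]
```

```bash
python3 -m inch '[[[0.0158,0.005,-0.0009,-0.001,0,0,0],[0.0158,0.005,-0.0009,-0.001,0,0,0],[0.0158,0.005,-0.0009,-0.001,0,0,0],[0.0158,0.005,-0.0009,-0.001,0,0,0],[0.0158,0.005,-0.0009,-0.001,0,0,0],[0.0158,0.005,-0.0009,-0.001,0,0,0],[0.0158,0.005,-0.0009,-0.001,0,0,0]]]' 20
python3 - <<'E'
from h import *
s=telemetry.read_state(); print(s['q'].round(3),s['force'].round(1))
H=np.array([.6385,0,.062])
def pos(a,r=.15,off=.026,y=.122):
    a=np.deg2rad(a); return np.array([H[0]-r*np.sin(a)+off*np.cos(a),y,H[2]+r*np.cos(a)+off*np.sin(a)])
P=[pos(a) for a in (-2,15,30,45,60)]
print(P[0]); rows(P[1],LT,6)
for a,b in zip(P[1:],P[2:]): rows(b,LT,5,a,LT)
E
```

```text
t: 31.35
tool_pos: [0.685, 0.13, 0.2085]
orientation: [0.548, 1.501, 0.55]
force: [-0.4, -0.1, -0.4]
opening: 0.0002
[-0.223  0.448  1.316  0.681  1.565 -0.295] [-0.4 -0.1 -0.4]
[0.66971909 0.122      0.21100124]
6 x [-0.0015, -0.0005, -0.01] [0.0001, -0.0002, -0.0006]
5 x [0.0013, -0.0011, -0.0078] [0.0, 0.0, 0.0]
5 x [0.0028, -0.0024, -0.007] [0.0, 0.0, 0.0]
5 x [0.0041, -0.0035, -0.0058] [0.0, 0.0, 0.0]
```

```bash
python3 -m inch '[[[-0.001,0,-0.01,0,0,0,0],[-0.001,0,-0.01,0,0,0,0],[0,0,-0.01,0,0,0,0],[0,0,-0.01,0,0,0,0],[0,0,-0.01,0,0,0,0],[0,0,-0.01,0,0,0,0],[0.0013,-0.0011,-0.0078,0,0,0,0],[0.0013,-0.0011,-0.0078,0,0,0,0],[0.0013,-0.0011,-0.0078,0,0,0,0],[0.0013,-0.0011,-0.0078,0,0,0,0],[0.0013,-0.0011,-0.0078,0,0,0,0]]]' 20
python3 - <<'E'
from h import *
s=telemetry.read_state(); print(s['q'].round(3),s['force'].round(1))
H=np.array([.6385,0,.062])
def pos(a,r=.15,off=.026,y=.126):
    a=np.deg2rad(a); return np.array([H[0]-r*np.sin(a)+off*np.cos(a),y,H[2]+r*np.cos(a)+off*np.sin(a)])
P=[pos(a) for a in (45,62)]
rows(P[0],LT,5)
for a,b in zip(P,P[1:]): rows(b,LT,5,a,LT)
t=shot('top');s=shot('scene')
cv2.imwrite('pics/s15.png',np.hstack([cv2.resize(s['frame'][130:280,150:350],(400,300)),cv2.resize(t['frame'][130:265,140:320],(400,300))]))
E
```

```text
t: 32.45
tool_pos: [0.5817, 0.1364, 0.1959]
orientation: [0.546, 1.499, 0.551]
force: [1.5, -0.6, 0.8]
opening: 0.0007
[-0.251  0.194  1.651  0.676  1.518 -0.369] [ 1.5 -0.6  0.8]
5 x [0.0001, -0.0028, -0.0062] [0.0007, 0.0, -0.0005]
5 x [0.0048, -0.004, -0.0065] [0.0, 0.0, 0.0]
```

View pics/s15.png

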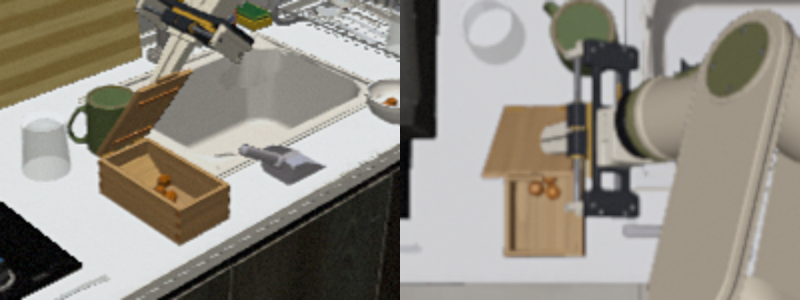

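The lid follows, now tipped about 35° towards the robot, and the remaining lumps lie low in the box. Continue.

```bash
python3 -m inch '[[[0.0005,-0.0026,-0.0062,0,0,0,0],[0.0005,-0.0026,-0.0062,0,0,0,0],[0.001,-0.0026,-0.0062,0,0,0,0],[0.002,-0.0026,-0.0062,0,0,0,0],[0.002,-0.0026,-0.0062,0,0,0,0],[0.0045,-0.004,-0.0065,0,0,0,0],[0.0045,-0.004,-0.0065,0,0,0,0],[0.0045,-0.004,-0.0065,0,0,0,0],[0.0045,-0.004,-0.0065,0,0,0,0],[0.0045,-0.004,-0.0065,0,0,0,0]]]' 20
python3 - <<'E'
from h import *
s=telemetry.read_state(); print(s['q'].round(3),s['force'].round(1))
p,r=cur()
U=p+[0,0,.03]
V=frame([0,np.sin(.15),-np.cos(.15)],[1,0,0])
rows(U,V,6); rows([.495,.15,.125],V,5,U,V)
E
```

```text
t: 33.55
tool_pos: [0.5132, 0.1287, 0.1496]
orientation: [0.546, 1.499, 0.551]
force: [1.0, -0.4, 0.0]
opening: 0.0003
[-0.298  0.079  1.869  0.669  1.465 -0.469] [ 1.  -0.4  0. ]
6 x [-0.0045, 0.0023, 0.0] [0.0006, 0.0002, -0.0919]
5 x [0.0114, 0.0026, -0.0036] [0.0, 0.0, 0.0]
```

```bash
python3 -m inch '[[[-0.0045,0.0023,0,0,0,-0.092,0],[-0.0045,0.0023,0,0,0,-0.092,0],[-0.0045,0.0023,0,0,0,-0.092,0],[-0.0045,0.0023,0,0,0,-0.092,0],[-0.0045,0.0023,0,0,0,-0.092,0],[-0.0045,0.0023,0,0,0,-0.092,0]]]' 20
python3 - <<'E'
from h import *
s=telemetry.read_state(); print(s['q'].round(3),s['force'].round(1))
V=frame([0,np.sin(.15),-np.cos(.15)],[1,0,0])
rows([.485,.15,.12],V,7); rows([.485,.15,.09],V,5,[.485,.15,.12],V)
E
```

```text
t: 34.15
tool_pos: [0.5072, 0.1253, 0.1736]
orientation: [0.106, 1.575, 0.1]
force: [0.5, 0.6, -0.4]
opening: 0.0008
[ 0.053 -0.058  1.802  0.133  1.4    0.034] [ 0.5  0.6 -0.4]
7 x [0.0081, 0.0024, -0.0032] [-0.0006, -0.001, 0.0027]
5 x [0.0059, -0.0009, 0.0] [0.0, 0.0, 0.0]
```

```bash
python3 -m inch '[[[0.008,0.0024,-0.0032,0,0,0,0],[0.008,0.0024,-0.0032,0,0,0,0],[0.008,0.0024,-0.0032,0,0,0,0],[0.008,0.0024,-0.0032,0,0,0,0],[0.008,0.0024,-0.0032,0,0,0,0],[0.008,0.0024,-0.0032,0,0,0,0],[0.008,0.0024,-0.0032,0,0,0,0],[0.006,0,0,0,0,0,0],[0.006,0,0,0,0,0,0],[0.006,0,0,0,0,0,0]]]' 20
python3 - <<'E'
from h import *
s=telemetry.read_state(); print(s['q'].round(3),s['force'].round(1),cur()[1].as_matrix().round(2)[:,0])
E
```

```text
t: 35.15
tool_pos: [0.4791, 0.1534, 0.0934]
orientation: [0.11, 1.581, 0.104]
force: [-1.1, -0.2, 0.8]
opening: 0.0009
[ 0.109 -0.032  1.931  0.144  1.244  0.066] [-1.1 -0.2  0.8] [-0.01  0.14 -0.99]
```

Press the last few millimetres gently.

```bash
python3 -m inch '[[[0.003,0,0,0,0,0,0],[0.003,0,0,0,0,0,0]]]' 20;python3 -m inch '[[[0.0015,0,0,0,0,0,0],[0.0015,0,0,0,0,0,0]]]' 20;
```

```text
t: 35.35
tool_pos: [0.4792, 0.1542, 0.0876]
orientation: [0.109, 1.581, 0.105]
force: [-15.4, -8.4, 37.1]
opening: 0.0001
t: 35.55
tool_pos: [0.4792, 0.1542, 0.0881]
orientation: [0.108, 1.583, 0.105]
force: [-10.2, -4.5, 15.0]
opening: 0.0006
```

The lid is firmly seated: the tip is at z≈0.070, the lid's top. Retreat and check.

```bash
python3 -m inch '[[[-0.005,0,0,0,0,0,0],[-0.015,0,0,0,0,0,0],[-0.025,0,0,0,0,0,0],[-0.03,0,0,0,0,0,0],[-0.03,0,0,0,0,0,0],[-0.03,0.02,0,0,0,0,0],[-0.03,0.03,0,0,0,0,0],[0,0.03,0,0,0,0,0],[0,0.03,0,0,0,0,0],[0,0,0,0,0,0,0]]]' 20
python3 - <<'E'
from h import *
t=shot('top');s=shot('scene'); print(telemetry.read_state()['q'].round(2))
cv2.imwrite('pics/s16.png',np.vstack([cv2.resize(s['frame'][130:280,150:350],(640,480),interpolation=cv2.INTER_CUBIC)[:, :],cv2.resize(t['frame'][150:265,90:420],(640,120*2),interpolation=cv2.INTER_CUBIC)])[:,:][:600] if 0 else np.hstack([cv2.resize(s['frame'][130:280,150:350],(400,300),interpolation=cv2.INTER_CUBIC),cv2.resize(t['frame'][130:265,110:290],(400,300),interpolation=cv2.INTER_CUBIC)]))
# predicted lid free-edge corners if shut
for c in (s,t): print(proj(c,[[.4525,.2145,.070],[.4525,.1145,.070],[.4525,.1145,.062]]).round(1))
E
```

```text
t: 36.55
tool_pos: [0.4841, 0.2436, 0.2768]
orientation: [0.113, 1.577, 0.105]
force: [-0.7, -0.6, -0.7]
opening: 0.0007
[ 0.28 -0.09  1.65  0.13  1.56  0.28]
[[240.  231.8]
 [265.6 218.8]
 [265.6 221.1]]
[[186.6 245.6]
 [222.6 245.5]
 [222.9 245.5]]
```

View pics/s16.png

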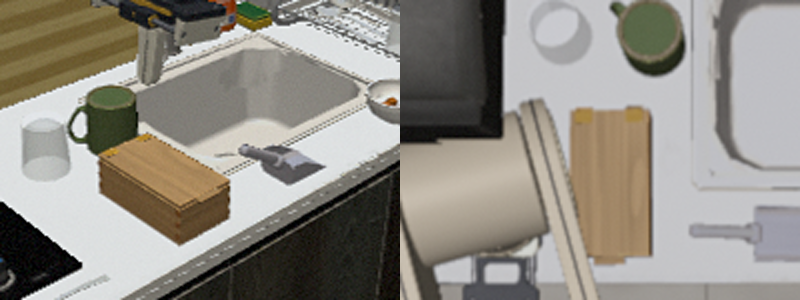

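The lid lies flush on the box with no gap at its front edge, and the mug, glass and scoop look undisturbed. The arm is clear. Hand in.

```bash
python3 -c "
from plant import workorder; print(workorder.close_job())"
```

```text
the job is handed in; nothing more can be done
None
```

The job is handed in at about 36.6 s of the 72 s. Three lumps went from the box into the white bowl, the scoop is back flat and right way up on the worktop, and the lid is shut.

**Last checks**
- **Sugar:** the top view after tipping showed exactly three lumps in the bowl, so there is no margin above the minimum. The other five should be in the box. I saw three or four in each later view and never counted all five, but no view showed a lump outside.
- **Scoop:** it lies within a pixel or two of where I predicted. It touched down about 4 mm earlier than computed, so it had slipped a little in the grip and settled flat on release.
- **Lid:** the final views show it flush, with no gap at the front edge.
- **Bystanders:** the mug and glass looked unmoved by eye. The teaspoon was only partly in the last view, and I did not measure any of the three against the start.

**What went less well**
- **Scooping:** joint 3 came within 0.002 rad of its limit (2.498 of 2.5), which pushed the scoop against the left wall with about 12 N. An earlier tilt also left one lump perched on that wall's edge. I lowered the scoop and it fell back inside.
- **Closing:** the last press on the lid peaked at about 37 N at the fingertips, close to the 40 N allowed for the arm and gripper body.
- **Pictures:** I viewed 17 against the budget of 10.

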